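# Seam check of instrument cases on the earth rail

## Robot

A 6-joint arm with a two-finger parallel gripper is mounted at the origin on a cart in front of the work surface, level with it; the furniture and walls round the work are solid. World frame = base frame: x ahead of the robot, y to its left, z up, the work surface at z = 0. Lengths are in m, angles in rad, forces in N, time in s.
With the tool pointing down it reaches from about 0.325 to 0.9 m from the base axis. Payload 3.5 kg.
Tool frame: the origin (TCP) lies at the very end of the fingers, on their centre line; the grasp point (between the pads) lies 19 mm behind it; z points along the fingers, y is the line along which they close (so a half turn about z gives the same grasp; the last joint's range is limited). The gripper opens to 85 mm and grips with 20 to 120 N. Pads are 22 mm wide; open, the fingers measure 114 mm over their backs; the gripper's body (76 mm by 85 mm) begins 54 mm behind the grasp point. The pads swing forward as they close: fully open they stand 13 mm farther back than shut.
Start: joints at [-1.36, 0.276, -0.026, 1.268, 0, 1.467], TCP at [0.193, -0.594, 0.231] pointing down, gripper open.
Joint ranges: [-3.12, 3.12], [-0.85, 1.88], [-1.08, 1.24], [-1.95, 2.15], [-1.57, 1.53], [-3.14, 3.14]. Speed limits (rad/s): [2.57, 2.57, 3.14, 3.14, 3.14, 3.14].

## Interface

Orientations are given as [roll, pitch, yaw] about the fixed x, y, z axes, in that order (R = Rz(yaw) Ry(pitch) Rx(roll)).
In Python, from station import bot, cams gives the robot as it stands. The module is installed in compiled form; this text tells all that it offers.
- The arm moves only by the tool jog_arm, never from a script. Its argument "rows" is one flat list of numbers, 7 for each row, row after row: the shift along the world's x, y, z in units of 0.1 m (1.0 is 0.1 m), then the turn, a rotation vector about the world's x, y, z in units of pi/4 rad (1.0 is pi/4 rad), then the closure, from -1 (fully open) to 1 (shut). In form: [dx, dy, dz, ax, ay, az, grip, dx, dy, dz, ax, ay, az, grip, ...]. A call has 1 to 10 rows; each row is the pose to reach, as a shift and turn from the pose commanded when the call began; what a row does not reach only later rows make up. A row lasts 1/12 s, in which the tool goes at most 41.7 mm and 7.16 degrees, less where a joint would pass 70% of its speed; a pose out of reach is approached as far as the arm can. A call with a number of a shift or a turn outside -1 to 1 is refused whole. A call with a gripper value outside its range is refused whole. The fingers move at their own pace and stop on an object; "squeeze" is the grip in N (left out, the last holds). Time passes only in rows, so rows that repeat a pose let the fingers close. It gives the time, the measured TCP pose, the force, the opening and the grip force at its end, in the units of the state.
- bot.state(): the state, without advancing time (a new reading comes with each control period).
- cams.camera(name): name is "scene" or "top" or "wrist"; returns (picture, depth): 400x640x3 uint8, red, green, blue; 400x640 float32, m along the optical axis (not along the pixel's ray), 0 where there is no reading.
- cams.camera_params(name): a dict with "K" (3x3 intrinsics, pixels), "dist_coeffs" ([k1, k2, p1, p2, k3] as OpenCV has them; the pictures are not rectified), "xyz" and "orientation" of the camera in the world. Camera axes: x right, y up, looking along -z (the intrinsics and any distortion apply to the point x, -y, -z); pixel columns grow to the right and rows downward; lengths in m; the calibration is good to about 2 mm. A picture is of the moment at which its call begins: read the wrist's pose just before it. camera_params takes no time and is no camera call; for the wrist camera it gives the pose at the moment of the call.
- bot.hand_in(): hands the job in; it is judged then, once.
The state is a dict: "t": time; "joints": joint angles; "qvel": joint speeds; "joint_efforts": joint torques, N m; "tcp_pos": TCP position; "tcp_rot": TCP orientation; "wrist_force": force on the tool from outside, world axes, zero at the start; "moment": the same for the moment, N m; "opening": finger opening in m; "finger_force": force on a finger pad.
Only numpy, scipy, OpenCV 4.12 (cv2) and the standard library are available. Lean on these libraries where they do the work, as an engineer would, in place of code of your own. Each camera call takes 0.05 s, during which the arm holds its last target. There are 200 camera calls.

## Task

Slide the instrument cases that lie on the bench, without lifting them, each into a bay of its own so that it stands inside the yellow lines with its back flush against the copper rail; any case may take any bay. With all of them in place, take the red probe from its stand and draw its tip along the black seam on every lid, touching or just above it, from the red dot round the corner to the end, slowly and steadily (about 2 or 3 cm a second, resting a moment at the dot, the corner and the end): first the yellow case, then the blue, then the green, leaving out any that is not there. Finally stand the probe back in its stand; the cases must still be in their bays, and the mug, solder reel and calculator left alone.

Things in the scene. Friction and masses are not known exactly. Their poses are not given: they have to be found in the camera images.
- fixture: fixed copper stop rail, 400 x 10 x 18 mm high, with three bays painted flat in yellow on its robot side (102 mm wide between the lines, 150 mm apart). Origin on the bench, centre of the middle bay; x points square to the rail, roughly away from the robot, y along it to the left. The rail's front face is 33 mm from the origin along +x
- bay_left (a point): left bay: the point on the bench where the origin of a case lies when the case is centred in this bay with its back flush against the rail; axes as the fixture's
- bay_middle (a point): middle bay, likewise
- bay_right (a point): right bay, likewise
- stand: probe stand fixed on the 3 mm board that covers the right of the bench: grey 40 mm square block, top 62 mm above the origin, on a dark 80 x 80 x 8 mm foot, with an upright 16 x 16 mm square socket in its middle going down to 8 mm above the origin. Origin on the board under the socket; z up
- probe: red test probe, 50 g, standing tip down in the stand. Origin at the needle's tip, z along it to the butt. Needle 2.6 mm thick to z = 24 mm, tapered nose (up to 12 mm) to 50 mm, round collar of 23 mm diameter from 50 to 55 mm, round handle of 14 mm diameter from 55 to 135 mm, stub to 141 mm. The collar rests on top of the stand, the tip then 12 mm above the stand's origin
- probe_tip (a point): tip of the probe's needle (the probe's origin)
- case_yellow: yellow instrument case with an aluminium lid, a loose solid block 66 (x) x 76 (y) x 36 mm high, about 0.35 kg (0.25 to 0.45); may be absent. Origin at the centre of its underside; x points to its back, which goes against the rail (the two round sockets are on the front, -x); z up.
- yellow_start (a point): red dot on the lid of the yellow case, where its black L-shaped lid seam starts: at x 20, y 28, z 36 mm in the case's frame
- yellow_corner (a point): corner of the yellow case's seam, at x 20, y -26, z 36 mm. The seam runs straight from start to corner and straight from corner to end, drawn flat on the lid, 3 mm wide
- yellow_end (a point): end of the yellow case's seam, at x -22, y -26, z 36 mm
- case_blue: blue instrument case with an aluminium lid, a loose solid block 66 (x) x 76 (y) x 36 mm high, about 0.35 kg (0.25 to 0.45); may be absent. Origin at the centre of its underside; x points to its back, which goes against the rail (the two round sockets are on the front, -x); z up.
- blue_start (a point): red dot on the lid of the blue case, where its black L-shaped lid seam starts: at x 20, y 28, z 36 mm in the case's frame
- blue_corner (a point): corner of the blue case's seam, at x 20, y -26, z 36 mm. The seam runs straight from start to corner and straight from corner to end, drawn flat on the lid, 3 mm wide
- blue_end (a point): end of the blue case's seam, at x -22, y -26, z 36 mm
- case_green: green instrument case with an aluminium lid, a loose solid block 66 (x) x 76 (y) x 36 mm high, about 0.35 kg (0.25 to 0.45); may be absent. Origin at the centre of its underside; x points to its back, which goes against the rail (the two round sockets are on the front, -x); z up.
- green_start (a point): red dot on the lid of the green case, where its black L-shaped lid seam starts: at x 20, y 28, z 36 mm in the case's frame
- green_corner (a point): corner of the green case's seam, at x 20, y -26, z 36 mm. The seam runs straight from start to corner and straight from corner to end, drawn flat on the lid, 3 mm wide
- green_end (a point): end of the green case's seam, at x -22, y -26, z 36 mm
- mug: dark grey and white mug, bystander, 97 mm high; origin under its centre
- solder_reel: reel of solder with red flanges, bystander, 50 mm high
- board_vice: small blue bench vice, fixed, in the way between the cases and the stand: foot about 110 x 85 mm, 82 mm high; origin under its centre
- multimeter: black multimeter, fixed, behind the rail, 183 mm high; origin under its centre
- calculator: black desk calculator, bystander, 120 x 70 x 14 mm
Things that resemble listed ones, but are neither listed nor needed, are in the scene too. What is shaped like the case_blue but purple is not meant.

How it is judged:
On the way, in this order (a step that is already met when the one before it is completed fails the run):
1. every case present stands in a bay of its own, back against the copper rail (((x of case_yellow in the frame of bay_left between -0.007 and 0.007 m and y of case_yellow in the frame of bay_left between -0.016 and 0.016 m and angle between the x axis of case_yellow and the x axis of bay_left, either way round below 0.12 rad) or (x of case_yellow in the frame of bay_middle between -0.007 and 0.007 m and y of case_yellow in the frame of bay_middle between -0.016 and 0.016 m and angle between the x axis of case_yellow and the x axis of bay_middle, either way round below 0.12 rad) or (x of case_yellow in the frame of bay_right between -0.007 and 0.007 m and y of case_yellow in the frame of bay_right between -0.016 and 0.016 m and angle between the x axis of case_yellow and the x axis of bay_right, either way round below 0.12 rad)) and ((x of case_blue in the frame of bay_left between -0.007 and 0.007 m and y of case_blue in the frame of bay_left between -0.016 and 0.016 m and angle between the x axis of case_blue and the x axis of bay_left, either way round below 0.12 rad) or (x of case_blue in the frame of bay_middle between -0.007 and 0.007 m and y of case_blue in the frame of bay_middle between -0.016 and 0.016 m and angle between the x axis of case_blue and the x axis of bay_middle, either way round below 0.12 rad) or (x of case_blue in the frame of bay_right between -0.007 and 0.007 m and y of case_blue in the frame of bay_right between -0.016 and 0.016 m and angle between the x axis of case_blue and the x axis of bay_right, either way round below 0.12 rad)) and ((x of case_green in the frame of bay_left between -0.007 and 0.007 m and y of case_green in the frame of bay_left between -0.016 and 0.016 m and angle between the x axis of case_green and the x axis of bay_left, either way round below 0.12 rad) or (x of case_green in the frame of bay_middle between -0.007 and 0.007 m and y of case_green in the frame of bay_middle between -0.016 and 0.016 m and angle between the x axis of case_green and the x axis of bay_middle, either way round below 0.12 rad) or (x of case_green in the frame of bay_right between -0.007 and 0.007 m and y of case_green in the frame of bay_right between -0.016 and 0.016 m and angle between the x axis of case_green and the x axis of bay_right, either way round below 0.12 rad))), for 0.2 s.
2. the probe's tip is at the red dot, the start of the yellow case's seam (within 8 mm) (distance between probe_tip and yellow_start below 0.008 m), for 0.2 s.
3. the probe's tip is at the corner of the yellow case's seam (within 8 mm) (distance between probe_tip and yellow_corner below 0.008 m), for 0.2 s.
4. the probe's tip is at the end of the yellow case's seam (within 8 mm) (distance between probe_tip and yellow_end below 0.008 m), for 0.2 s.
5. the probe's tip is at the red dot, the start of the blue case's seam (within 8 mm) (distance between probe_tip and blue_start below 0.008 m), for 0.2 s.
6. the probe's tip is at the corner of the blue case's seam (within 8 mm) (distance between probe_tip and blue_corner below 0.008 m), for 0.2 s.
7. the probe's tip is at the end of the blue case's seam (within 8 mm) (distance between probe_tip and blue_end below 0.008 m), for 0.2 s.
8. the probe's tip is at the red dot, the start of the green case's seam (within 8 mm) (distance between probe_tip and green_start below 0.008 m), for 0.2 s.
9. the probe's tip is at the corner of the green case's seam (within 8 mm) (distance between probe_tip and green_corner below 0.008 m), for 0.2 s.
10. the probe's tip is at the end of the green case's seam (within 8 mm) (distance between probe_tip and green_end below 0.008 m), for 0.2 s.
At the end, for the whole second after the job is handed in: every case present is in a bay (within 7 mm of flush against the rail, within 16 mm of the middle of the bay along the rail, square within 0.12 rad) and at rest; the probe stands upright in its stand (tip within 20 mm of the point under the socket, tilt under 0.2 rad), at rest and released (all of step 1 and linear speed of each of case_yellow, case_blue, case_green, probe below 0.02 m/s and distance between probe_tip and stand below 0.02 m and angle between probe's own z axis and vertical below 0.2 rad); the robot touches nothing.
It fails at once if a case is lifted or tipped off the bench instead of slid (height (world z) of any of case_yellow, case_blue, case_green above 0.02 m).
It fails at once if the probe moves faster than 0.12 m/s with its tip over the bays and lower than 8 mm above the height of the lids (x of probe_tip in the frame of fixture between -0.033 and 0.033 m and y of probe_tip in the frame of fixture between -0.195 and 0.195 m and z of probe_tip in the frame of fixture below 0.044 m and linear speed of probe above 0.12 m/s).
It fails at once if the mug, solder reel or calculator is disturbed (moved more than 30 mm) (distance of any of mug, solder_reel, calculator from where it was at the start of the episode above 0.03 m).
Of case_yellow, case_blue, case_green only 2 to 3 are there at a start; the rules pass over those that are not, and their reading is None.
At some moment in a run one of case_yellow, case_blue, case_green may be knocked a few centimetres aside while the robot is not near it.
It also fails if it takes over 210 s, if anything falls off the work surface, if the arm or the gripper's body presses on something with over 40 N, if the wrist force passes 120 N, or if a joint passes its speed limit or range.

## Working session

There is one attempt and no reset: what is moved stays moved. The work goes in short steps, Python scripts to look and compute and a tool call to move; the robot and the scene stay as the last step left them, time stands still between calls to the robot, and variables do not carry over. Pictures are saved under pics/ and viewed, at most 14 in all, crops included, and the job is handed in when it is done.

Besides the shell and the picture viewer there is one more tool, called after "Request:" as name(argument=value, ...) on one line, values as JSON. jog_arm: Moves the arm, as the interface text tells. Its arguments: {"type":"object","properties":{"rows":{"type":"array","items":{"type":"number","minimum":-1,"maximum":1}},"squeeze":{"type":"number"}},"required":["rows"]}

```bash
mkdir -p pics; cat > h.py <<'E'
import numpy as np, cv2
from scipy.spatial.transform import Rotation as R
from station import bot, cams
def grab(n):
    p=cams.camera_params(n); im,d=cams.camera(n); return im,d,p
def save(im,f): cv2.imwrite('pics/'+f,cv2.cvtColor(im,cv2.COLOR_RGB2BGR))
def rot(p):
    o=np.array(p['orientation'],float)
    return o if o.shape==(3,3) else R.from_euler('xyz',o).as_matrix()
def ray(p,uv):
    uv=np.array(uv,float).reshape(-1,1,2)
    n=cv2.undistortPoints(uv,np.array(p['K'],float),np.array(p['dist_coeffs'],float)).reshape(-1,2)
    return np.c_[n[:,0],-n[:,1],-np.ones(len(n))]@rot(p).T
def onz(p,uv,z):
    d=ray(p,uv);c=np.array(p['xyz']);return c+d*((z-c[2])/d[:,2])[:,None]
def cloud(p,d):
    v,u=np.mgrid[0:400,0:640]; r=ray(p,np.c_[u.ravel(),v.ravel()])
    return (np.array(p['xyz'])+r*d.reshape(-1,1)).reshape(400,640,3)
E
python3 - <<'E'
from h import *
for n in ['scene','top']:
    im,d,p=grab(n); save(im,n+'0.png'); np.savez('/tmp/'+n+'0.npz',im=im,d=d); print(n,p)
print(bot.state())
E
```

```text
scene {'K': array([[393.74967902,   0.        , 327.16586691],
       [  0.        , 393.74967902, 198.42453642],
       [  0.        ,   0.        ,   1.        ]]), 'dist_coeffs': array([0.00935577, 0.        , 0.        , 0.        , 0.        ]), 'xyz': array([0.13472437, 0.61005451, 0.7649861 ]), 'orientation': array([ 0.90349344,  0.00526158, -2.60331771])}
top {'K': array([[436.610442  ,   0.        , 318.62531354],
       [  0.        , 436.610442  , 202.20458711],
       [  0.        ,   0.        ,   1.        ]]), 'dist_coeffs': array([-0.01336957,  0.        ,  0.        ,  0.        ,  0.        ]), 'xyz': array([ 0.32948026, -0.1518407 ,  1.67473403]), 'orientation': array([ 0.17227535,  0.00455311, -1.57361722])}
{'t': 0.1, 'joints': array([-1.36038089e+00,  2.77090488e-01, -2.77336995e-02,  1.26797985e+00,
       -1.02838136e-05,  1.46742930e+00]), 'qvel': array([ 0.00204101, -0.00118437,  0.00285322,  0.00137825, -0.00084252,
        0.00062374]), 'joint_efforts': array([-7.82456527e-05, -4.46707428e+01,  2.96128857e+01,  8.45734729e-03,
       -1.25229249e-04,  5.17727727e-06]), 'tcp_pos': array([ 0.19277359, -0.59380036,  0.23025539]), 'tcp_rot': array([-3.13959460e+00, -1.96932269e-04,  3.13782274e-01]), 'wrist_force': array([ 0.49698553, -0.65162672,  0.07381044]), 'moment': array([ 0.01633751, -0.0212459 , -0.02217949]), 'finger_force': 0.0, 'opening': 0.08527856651540694}
```

View pics/scene0.png

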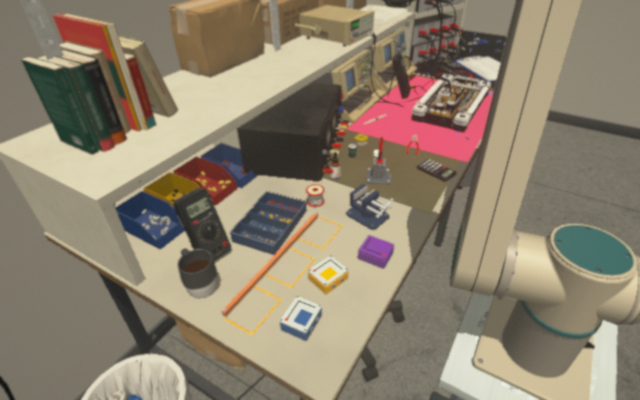

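View pics/top0.png

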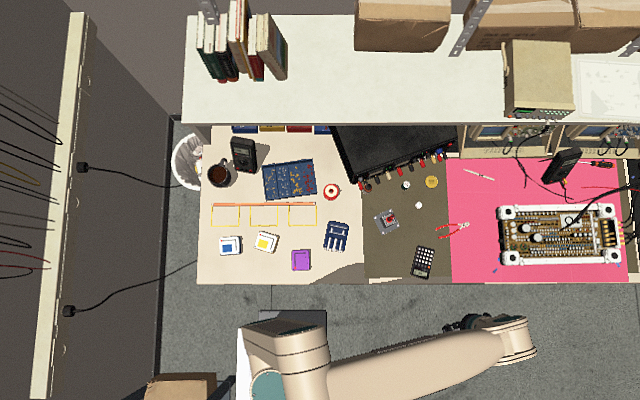

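Scene: the blue case is at (230,245) in top and the yellow at (265,243). The purple decoy is at (301,260), and I see no green case. The rail runs y≈204 from x 212 to 316. The red probe is in its stand at (386,221). Lookalikes are the red pliers at (450,230), the reel at (332,191), the purple box, and the blue vice at (336,236).

```bash
python3 - <<'E'
from h import *
z=np.load('/tmp/top0.npz');im,d=z['im'],z['d'];p=cams.camera_params('top')
save(cv2.resize(im[180:285,200:420],None,fx=3.6,fy=3.6,interpolation=cv2.INTER_CUBIC),'crop.png')
P=cloud(p,d); hsv=cv2.cvtColor(im,cv2.COLOR_RGB2HSV)
print('depthcheck bench',P[270,240],P[245,230])
# rail: orange
m=cv2.inRange(hsv,(4,120,120),(14,255,255)); m[:195]=0;m[215:]=0;m[:,:200]=0;m[:,330:]=0
v,u=np.nonzero(m); q=onz(p,np.c_[u,v],0.018); 
print('rail n',len(u),u.min(),u.max(),v.min(),v.max(), q.min(0),q.max(0), cv2.minAreaRect(q[:,:2].astype(np.float32)))
# cases by height
zz=P[...,2]
for nm,(u0,u1,v0,v1) in dict(blue=(212,248,228,262),yellow=(248,282,225,260),purple=(286,316,243,275)).items():
    s=np.zeros_like(zz,bool); s[v0:v1,u0:u1]=True; s&=(zz>0.028)&(zz<0.046)
    q=P[s][:,:2].astype(np.float32); print(nm,len(q),cv2.minAreaRect(q),P[s][:,2].mean())
# probe & stand
s=np.zeros_like(zz,bool); s[200:240,365:405]=True
for lo,hi in((0.05,0.075),(0.1,0.2)):
    k=s&(zz>lo)&(zz<hi); q=P[k]; print('stand',lo,len(q),q.mean(0),cv2.minAreaRect(q[:,:2].astype(np.float32)))
for nm,(u0,u1,v0,v1) in dict(vice=(318,355,212,258),mug=(205,235,160,190),reel=(320,345,180,202),meter=(228,262,130,175),calc=(410,436,243,280),tray=(262,316,158,200)).items():
    s=np.zeros_like(zz,bool); s[v0:v1,u0:u1]=True; k=s&(zz>0.008); q=P[k]; print(nm,q.min(0),q.max(0))
E
```

```text
depthcheck bench [ 0.36073801  0.15452439 -0.00159911] [0.45282412 0.18765338 0.03663154]
rail n 229 213 328 196 205 [ 0.60770637 -0.18137298  0.018     ] [0.64195896 0.26206824 0.018     ] ((0.6152302622795105, 0.039765819907188416), (0.02742937207221985, 0.444651335477829), 3.3618850708007812)
blue 337 ((0.45034855604171753, 0.1919037103652954), (0.06682616472244263, 0.07501015067100525), 3.336641311645508) 0.03525963532400953
yellow 331 ((0.4640693962574005, 0.05550549179315567), (0.07602161169052124, 0.06505943834781647), 73.29434204101562) 0.03523515526982477
purple 331 ((0.396502822637558, -0.07345764338970184), (0.07402291893959045, 0.06384675204753876), 0.4542654752731323) 0.035426318502345816
stand 0.05 100 [ 0.54047826 -0.40149499  0.06317627] ((0.5428460240364075, -0.40330424904823303), (0.04040248692035675, 0.040848471224308014), 24.169952392578125)
stand 0.1 23 [ 0.54133599 -0.40132793  0.13936354] ((0.5414707660675049, -0.40298324823379517), (0.01285168994218111, 0.012188693508505821), 6.671609878540039)
vice [ 0.32948026 -0.27878196  0.00800223] [ 0.57704083 -0.14982946  1.67473403]
mug [ 0.32948026 -0.1518407   0.00843508] [0.78918567 0.27280665 1.67473403]
reel [ 0.32948026 -0.21897212  0.00809673] [ 0.6845191  -0.1518407   1.67473403]
meter [ 0.32948026 -0.1518407   0.00800228] [0.91177566 0.20130742 1.67473403]
calc [ 0.32495586 -0.5853782   0.00803273] [ 0.45253706 -0.1518407   1.67473403]
tray [ 0.32948026 -0.1518407   0.00800797] [0.78900137 0.07617016 1.67473403]
```

View pics/crop.png

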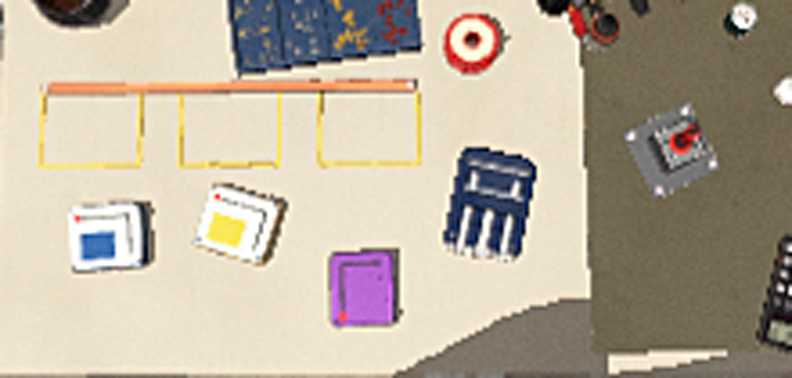

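Blue and yellow are both in the crop, with their red dots at the far left, so both backs already face the rail. The purple case is a decoy. I'll refine the rail and bay frame from the top view.

```bash
python3 - <<'E'
from h import *
z=np.load('/tmp/top0.npz');im,d=z['im'],z['d'];p=cams.camera_params('top');hsv=cv2.cvtColor(im,cv2.COLOR_RGB2HSV)
m=cv2.inRange(hsv,(4,100,120),(14,255,255)); m[:198]=0;m[212:]=0;m[:,:205]=0;m[:,320:]=0
q=onz(p,np.argwhere(m)[:,::-1],0.018)[:,:2].astype(np.float32); print('rail',len(q),cv2.minAreaRect(q))
uu=np.argwhere(m)[:,::-1]
c=[(u,uu[uu[:,0]==u,1].mean()) for u in np.unique(uu[:,0])]; g=onz(p,c,0.018); f=np.polyfit(g[:,1],g[:,0],1); print('centreline x=%.4f*y+%.4f'%tuple(f), g[:,1].min(),g[:,1].max())
m=cv2.inRange(hsv,(20,110,140),(32,255,255)); m[:203]=0;m[230:]=0;m[:,:205]=0;m[:,325:]=0
q=onz(p,np.argwhere(m)[:,::-1],0)[:,:2]
w=np.argwhere(m)
col=m[208:222].sum(0)//255; us=[u for u in range(640) if col[u]>5]; print('line cols',us, [onz(p,[[u,214]],0)[0,:2].round(4) for u in us])
print('front lines rows',np.nonzero((m.sum(1)//255)>20)[0])
E
```

```text
rail 254 ((0.6129691004753113, 0.069350466132164), (0.010261946357786655, 0.3855120837688446), 0.600098729133606)
centreline x=-0.0100*y+0.6134 -0.12343844548310756 0.26206824137105766
line cols [211, 238, 239, 250, 277, 288, 316] [array([0.5759, 0.273 ]), array([0.5756, 0.1679]), array([0.5756, 0.1641]), array([0.5754, 0.1213]), array([0.5751, 0.0165]), array([ 0.5749, -0.0262]), array([ 0.5745, -0.1347])]
front lines rows [225 226]
```

Request:
jog_arm(rows=[0.35, 1, 0, 0, 0, -0.1, -1, 0.7, 1, 0, 0, 0, -0.2, -1, 0.9, 1, 0, 0, 0, -0.3, -1])

```text
t: 0.35
tcp_pos: [0.2691, -0.4998, 0.2304]
tcp_rot: [-3.138, 0.001, 0.071]
wrist_force: [0.4, -0.2, 0.1]
opening: 0.0856
finger_force: 0.0
```

Request:
jog_arm(rows=[0.3, 1, 0, 0, 0, -0.1, -1, 0.6, 1, 0, 0, 0, -0.1, -1, 0.8, 1, 0, 0, 0, -0.1, -1])

```text
t: 0.6
tcp_pos: [0.3421, -0.4035, 0.2307]
tcp_rot: [-3.139, 0.002, -0.002]
wrist_force: [0.5, -0.7, 0.5]
opening: 0.0854
finger_force: 0.0
```

Request:
jog_arm(rows=[0, 0.4, 0, 0, 0, 0, -1, 0, 0.8, 0, 0, 0, 0, -1, 0, 1, 0, 0, 0, 0, -1])

```text
t: 0.85
tcp_pos: [0.3423, -0.3024, 0.2303]
tcp_rot: [-3.138, 0.002, 0.002]
wrist_force: [-0.0, 0.8, -0.8]
opening: 0.0855
finger_force: 0.0
```

Request:
jog_arm(rows=[0, 0.4, 0, 0, 0, 0, -1, 0, 0.8, 0, 0, 0, 0, -1, 0, 1, 0, 0, 0, 0, -1])

```text
t: 1.1
tcp_pos: [0.3416, -0.2031, 0.2305]
tcp_rot: [-3.139, 0.002, 0.001]
wrist_force: [-0.2, 0.2, -1.3]
opening: 0.0851
finger_force: 0.0
```

Request:
jog_arm(rows=[0, 0.4, 0, 0, 0, 0, -1, 0, 0.8, 0, 0, 0, 0, -1, 0, 1, 0, 0, 0, 0, -1])

```text
t: 1.35
tcp_pos: [0.3415, -0.1037, 0.2307]
tcp_rot: [-3.139, 0.001, 0.001]
wrist_force: [1.0, 0.5, 0.9]
opening: 0.0853
finger_force: 0.0
```

Request:
jog_arm(rows=[0, 0.4, 0, 0, 0, 0, -1, 0, 0.8, 0, 0, 0, 0, -1, 0, 1, 0, 0, 0, 0, -1, 0, 1, 0, 0, 0, 0, -1, 0, 1, 0, 0, 0, 0, -1])

```text
t: 1.77
tcp_pos: [0.3426, -0.0062, 0.231]
tcp_rot: [3.141, 0.0, 0.003]
wrist_force: [0.7, -0.7, 0.3]
opening: 0.0854
finger_force: 0.0
```

Request:
jog_arm(rows=[0.4, 0.2, 0, 0, 0, -0.12, -1, 0.8, 0.4, 0, 0, 0, -0.25, -1, 1, 0.6, 0, 0, 0, -0.37, -1, 1, 0.6, 0, 0, 0, -0.37, -1, 1, 0.6, 0, 0, 0, -0.37, -1, 1, 0.6, 0, 0, 0, -0.37, -1])

```text
t: 2.27
tcp_pos: [0.4221, -0.0289, 0.2309]
tcp_rot: [-3.109, 0.003, -0.243]
wrist_force: [-0.1, -0.2, -0.2]
opening: 0.0852
finger_force: 0.0
```

```bash
python3 - <<'E'
from h import *
im,d,p=grab('wrist'); save(im,'w1.png'); print(p['xyz'],p['orientation'],bot.state()['tcp_pos'],bot.state()['tcp_rot'])
P=cloud(p,d); zz=P[...,2]; np.savez('/tmp/w1.npz',im=im,d=d)
m=((zz>0.03)&(zz<0.042)).astype(np.uint8)
n,l,s,c=cv2.connectedComponentsWithStats(m)
for i in range(1,n):
    if s[i,4]>500: print(s[i],cv2.minAreaRect(P[l==i][:,:2].astype(np.float32)),P[l==i][:,2].mean())
E
```

```text
[ 0.48591459 -0.04972225  0.3725319 ] [-0.26731737  0.03208198 -1.81432456] [ 0.42189925 -0.02857037  0.23092951] [-3.10897120e+00  2.23919991e-03 -2.42288241e-01]
[ 216  127   63   56 3290] ((0.46822071075439453, 0.05474144220352173), (0.07443378865718842, 0.0639290139079094), 73.00927734375) 0.035234091875558815
[ 333  147   66   71 3179] ((0.4007854759693146, -0.07570212334394455), (0.0736842006444931, 0.06413283199071884), 1.9212645292282104) 0.035309482390495514
[ 110  159   75   63 2890] ((0.45536383986473083, 0.19220218062400818), (0.06293128430843353, 0.07555677741765976), 4.698135852813721) 0.03520408371693618
```

View pics/w1.png

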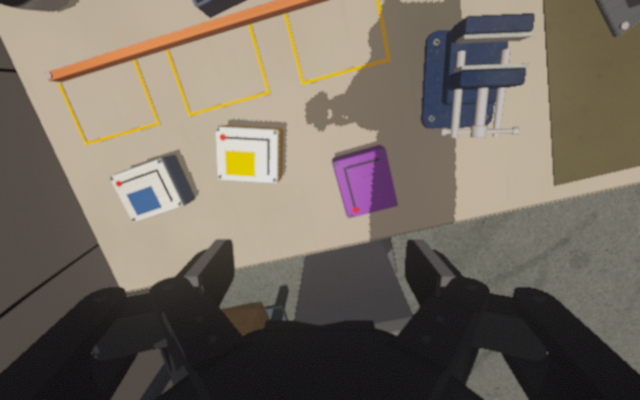

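The wrist view shows the yellow case at (248,155), the blue at (148,190) and the purple decoy at (364,180). They agree with the top view to within 5 mm. The arm lagged in y, so I'll check the joints.

```bash
python3 - <<'E'
from h import *
s=bot.state(); print(s['t'],s['joints'].round(3),s['qvel'].round(3),s['tcp_pos'],s['tcp_rot'])
E
```

```text
2.3167 [-0.244 -0.09  -0.433  1.229  0.033  3.14 ] [ 0.019 -0.011 -0.007 -0.002  0.008  0.001] [ 0.42189925 -0.02857037  0.23092951] [-3.10897120e+00  2.23919991e-03 -2.42288241e-01]
```

Request:
jog_arm(rows=[0, 0, 0, 0, 0, 0, -1, 0, 0, 0, 0, 0, 0, -1, 0, 0, 0, 0, 0, 0, -1])

```text
t: 2.57
tcp_pos: [0.4224, -0.0276, 0.2314]
tcp_rot: [-3.109, 0.001, -0.24]
wrist_force: [0.1, -0.2, 0.0]
opening: 0.0857
finger_force: 0.0
```

```bash
python3 - <<'E'
from h import *
s=bot.state(); print(s['t'],s['joints'].round(3),s['qvel'].round(3),s['tcp_pos'],s['tcp_rot'])
E
```

```text
2.5667 [-0.241 -0.09  -0.433  1.229  0.033  3.141] [ 0.001  0.003  0.005 -0.001 -0.002  0.001] [ 0.4223733  -0.02755943  0.2314174 ] [-3.10861426e+00  6.24491022e-04 -2.40101676e-01]
```

Joint 6 is at its limit, so I'll turn the tool half a turn to use the other equivalent grasp.

Request:
jog_arm(rows=[0, 0, 0, 0, 0, 0.15, -1, 0, 0, 0, 0, 0, 0.3, -1, 0, 0, 0, 0, 0, 0.45, -1, 0, 0, 0, 0, 0, 0.6, -1, 0, 0, 0, 0, 0, 0.75, -1, 0, 0, 0, 0, 0, 0.9, -1, 0, 0, 0, 0, 0, 1, -1, 0, 0, 0, 0, 0, 1, -1])

```text
t: 3.23
tcp_pos: [0.4228, -0.0275, 0.2315]
tcp_rot: [-3.109, 0.001, 0.547]
wrist_force: [-0.1, 0.2, 0.1]
opening: 0.0855
finger_force: 0.0
```

Request:
jog_arm(rows=[0, 0, 0, 0, 0, 0.15, -1, 0, 0, 0, 0, 0, 0.3, -1, 0, 0, 0, 0, 0, 0.45, -1, 0, 0, 0, 0, 0, 0.6, -1, 0, 0, 0, 0, 0, 0.75, -1, 0, 0, 0, 0, 0, 0.9, -1, 0, 0, 0, 0, 0, 1, -1, 0, 0, 0, 0, 0, 1, -1])

```text
t: 3.9
tcp_pos: [0.4227, -0.0276, 0.2314]
tcp_rot: [-3.109, 0.001, 1.33]
wrist_force: [0.1, 0.8, -0.8]
opening: 0.0858
finger_force: 0.0
```

Request:
jog_arm(rows=[0, 0, 0, 0, 0, 0.15, -1, 0, 0, 0, 0, 0, 0.3, -1, 0, 0, 0, 0, 0, 0.45, -1, 0, 0, 0, 0, 0, 0.6, -1, 0, 0, 0, 0, 0, 0.75, -1, 0, 0, 0, 0, 0, 0.9, -1, 0, 0, 0, 0, 0, 1, -1, 0, 0, 0, 0, 0, 1, -1])

```text
t: 4.57
tcp_pos: [0.4227, -0.0276, 0.2314]
tcp_rot: [-3.109, 0.001, 2.114]
wrist_force: [-0.1, 0.2, 1.0]
opening: 0.0853
finger_force: 0.0
```

Request:
jog_arm(rows=[0, 0, 0, 0, 0, 0.15, -1, 0, 0, 0, 0, 0, 0.3, -1, 0, 0, 0, 0, 0, 0.45, -1, 0, 0, 0, 0, 0, 0.6, -1, 0, 0, 0, 0, 0, 0.75, -1, 0, 0, 0, 0, 0, 0.9, -1, 0, 0, 0, 0, 0, 0.9, -1, 0, 0, 0, 0, 0, 0.9, -1, 0, 0, 0, 0, 0, 0.9, -1])

```text
t: 5.32
tcp_pos: [0.4229, -0.0279, 0.2314]
tcp_rot: [-3.109, 0.001, 2.818]
wrist_force: [-0.5, 0.3, 0.3]
opening: 0.0858
finger_force: 0.0
```

Request:
jog_arm(rows=[0.2, 0.4, 0, 0.039, -0.013, 0.03, -1, 0.44, 0.83, 0, 0.039, -0.013, 0.034, -1, 0.44, 0.83, -0.3, 0.039, -0.013, 0.034, -1, 0.44, 0.83, -0.6, 0.039, -0.013, 0.034, -1, 0.44, 0.83, -0.9, 0.039, -0.013, 0.034, -1, 0.44, 0.83, -1, 0.039, -0.013, 0.034, -1, 0.44, 0.83, -1, 0.039, -0.013, 0.034, -1])

```text
t: 5.9
tcp_pos: [0.4639, 0.0552, 0.1284]
tcp_rot: [-3.139, -0.005, 2.847]
wrist_force: [0.4, 0.6, 0.6]
opening: 0.0853
finger_force: 0.0
```

Request:
jog_arm(rows=[0, 0, -0.3, 0, 0, 0, -1, 0, 0, -0.6, 0, 0, 0, -1, 0, 0, -0.8, 0, 0, 0, -1, 0, 0, -0.8, 0, 0, 0, -1, 0, 0, -0.8, 0, 0, 0, -1])

```text
t: 6.32
tcp_pos: [0.4673, 0.0549, 0.0522]
tcp_rot: [-3.141, 0.001, 2.848]
wrist_force: [-0.4, -0.1, 0.5]
opening: 0.0853
finger_force: 0.0
```

```bash
python3 - <<'E'
from h import *
im,d,p=grab('wrist'); save(im,'w2.png'); s=bot.state(); print(s['tcp_pos'],s['tcp_rot'],s['joints'].round(2))
E
```

```text
[0.46858194 0.05487629 0.05316362] [3.14150616 0.00383495 2.84804213] [-0.02  0.18 -0.57  0.82 -0.    0.27]
```

View pics/w2.png

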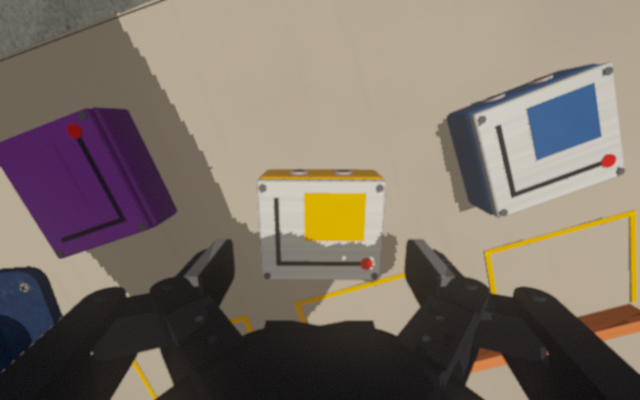

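The yellow case sits centred between the fingers (lid at x 260–384, fingers at 233 and 405). I'll go down and grip it.

Request:
jog_arm(rows=[0, 0, -0.15, 0, 0, 0, -1, 0, 0, -0.3, 0, 0, 0, -1, 0, 0, -0.45, 0, 0, 0, -1, 0, 0, -0.48, 0, 0, 0, -1, 0, 0, -0.48, 0, 0, 0, -1])

```text
t: 6.78
tcp_pos: [0.4679, 0.055, 0.0044]
tcp_rot: [-3.141, 0.003, 2.849]
wrist_force: [-0.8, -0.1, 0.1]
opening: 0.0855
finger_force: 0.0
```

Request:
jog_arm(rows=[0, 0, 0, 0, 0, 0, -0.6, 0, 0, 0, 0, 0, 0, -0.6, 0, 0, 0, 0, 0, 0, -0.6, 0, 0, 0, 0, 0, 0, -0.6, 0, 0, 0, 0, 0, 0, -0.6], squeeze=25)

```text
t: 7.2
tcp_pos: [0.4688, 0.0552, 0.0052]
tcp_rot: [3.141, 0.005, 2.849]
wrist_force: [-1.6, 0.5, 7.2]
opening: 0.0753
finger_force: 31.2
```

Request:
jog_arm(rows=[0.1, 0.02, 0, 0, 0, 0.05, -0.6, 0.2, 0.04, 0, 0, 0, 0.1, -0.6, 0.3, 0.06, 0, 0, 0, 0.15, -0.6, 0.4, 0.08, 0, 0, 0, 0.2, -0.6, 0.5, 0.1, 0, 0, 0, 0.25, -0.6, 0.6, 0.12, 0, 0, 0, 0.3, -0.6, 0.7, 0.14, 0, 0, 0, 0.35, -0.6, 0.8, 0.14, 0, 0, 0, 0.386, -0.6, 0.9, 0.14, 0, 0, 0, 0.386, -0.6, 0.9, 0.14, 0, 0, 0, 0.386, -0.6])

```text
t: 8.03
tcp_pos: [0.5598, 0.069, 0.0051]
tcp_rot: [-3.14, 0.006, -3.131]
wrist_force: [0.2, 0.5, 6.4]
opening: 0.0756
finger_force: 32.5
```

Request:
jog_arm(rows=[0.03, 0, 0, 0, 0, 0, -0.6, 0.06, 0, 0, 0, 0, 0, -0.6, 0.09, 0, 0, 0, 0, 0, -0.6, 0.12, 0, 0, 0, 0, 0, -0.6, 0.14, 0, 0, 0, 0, 0, -0.6, 0.14, 0, 0, 0, 0, 0, -0.6])

```text
t: 8.53
tcp_pos: [0.5697, 0.069, 0.0051]
tcp_rot: [-3.14, -0.001, -3.131]
wrist_force: [-5.7, -0.2, 12.7]
opening: 0.0751
finger_force: 33.4
```

Request:
jog_arm(rows=[0.03, 0, 0, 0, 0, 0, -0.6, 0.05, 0, 0, 0, 0, 0, -0.6, 0.05, 0, 0, 0, 0, 0, -0.6, 0.05, 0, 0, 0, 0, 0, -0.6])

```text
t: 8.87
tcp_pos: [0.5747, 0.069, 0.0051]
tcp_rot: [-3.14, -0.0, -3.131]
wrist_force: [-6.7, -0.2, 12.3]
opening: 0.0756
finger_force: 33.3
```

```bash
python3 - <<'E'
from h import *
im,d,p=grab('top'); save(cv2.resize(im[180:285,200:420],None,fx=3.6,fy=3.6,interpolation=cv2.INTER_CUBIC),'t2.png')
P=cloud(p,d);zz=P[...,2]
s=bot.state(); print(s['tcp_pos'],s['wrist_force'])
E
```

```text
[0.57468467 0.06898319 0.00506794] [-6.02070968  0.85524482 11.93227612]
```

View pics/t2.png

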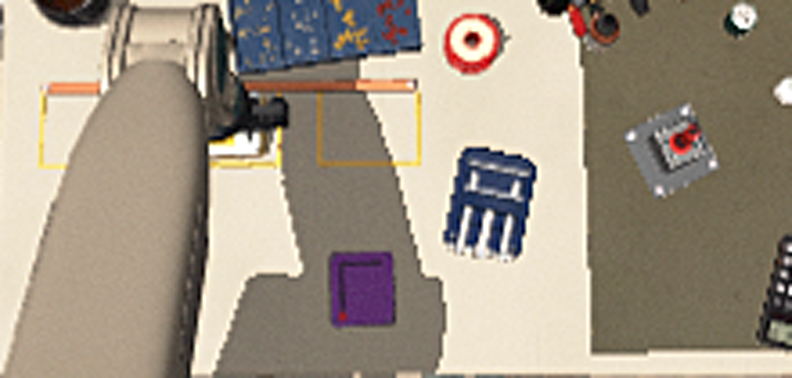

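The case is still sliding: the force is steady at about 6 N and it moves with each command. I'll push on until the force rises.

Request:
jog_arm(rows=[0.02, 0, 0, 0, 0, 0, -0.6, 0.04, 0, 0, 0, 0, 0, -0.6, 0.04, 0, 0, 0, 0, 0, -0.6])

```text
t: 9.17
tcp_pos: [0.5786, 0.069, 0.0051]
tcp_rot: [-3.14, -0.001, -3.131]
wrist_force: [-6.5, 0.7, 11.9]
opening: 0.0754
finger_force: 33.3
```

Request:
jog_arm(rows=[0.02, 0, 0, 0, 0, 0, -0.6, 0.03, 0, 0, 0, 0, 0, -0.6, 0.03, 0, 0, 0, 0, 0, -0.6])

```text
t: 9.42
tcp_pos: [0.5795, 0.069, 0.0051]
tcp_rot: [-3.14, -0.005, -3.131]
wrist_force: [-10.4, -0.6, 17.4]
opening: 0.0751
finger_force: 33.9
```

Request:
jog_arm(rows=[0.03, 0, 0, 0, 0, 0, -0.6, 0.05, 0, 0, 0, 0, 0, -0.6, 0.05, 0, 0, 0, 0, 0, -0.6, 0.05, 0, 0, 0, 0, 0, -0.6])

```text
t: 9.75
tcp_pos: [0.5801, 0.0691, 0.0046]
tcp_rot: [-3.141, -0.013, -3.131]
wrist_force: [-18.7, -0.9, 24.0]
opening: 0.0756
finger_force: 35.3
```

The case is flush: motion stopped and the force rose. I'll relax, release, lift and go back toward the blue case.

Request:
jog_arm(rows=[-0.05, 0, 0, 0, 0, 0, -0.6, -0.05, 0, 0, 0, 0, 0, -1, -0.05, 0, 0, 0, 0, 0, -1, -0.05, 0, 0, 0, 0, 0, -1, -0.05, 0, 0, 0, 0, 0, -1, -0.05, 0, 0.15, 0, 0, 0, -1, -0.05, 0, 0.3, 0, 0, 0, -1, -0.05, 0, 0.6, 0, 0, 0, -1, -0.05, 0, 0.9, 0, 0, 0, -1])

```text
t: 10.5
tcp_pos: [0.5817, 0.069, 0.0928]
tcp_rot: [-3.141, -0.002, -3.131]
wrist_force: [-0.1, 0.4, -0.2]
opening: 0.085
finger_force: 0.0
```

Request:
jog_arm(rows=[-0.3, 0.3, 0, 0, 0, 0.02, -1, -0.6, 0.6, 0, 0, 0, 0.06, -1, -0.9, 0.9, 0, 0, 0, 0.06, -1, -1, 1, 0, 0, 0, 0.06, -1, -1, 1, 0, 0, 0, 0.06, -1, -1, 1, 0, 0, 0, 0.06, -1])

```text
t: 11.0
tcp_pos: [0.4827, 0.1696, 0.0933]
tcp_rot: [-3.141, 0.002, -3.082]
wrist_force: [0.2, -0.7, 0.7]
opening: 0.0854
finger_force: 0.0
```

```bash
python3 - <<'E'
from h import *
im,d,p=grab('wrist'); s=bot.state(); print(s['tcp_pos'],s['tcp_rot'],s['joints'].round(2))
P=cloud(p,d); zz=P[...,2]
m=((zz>0.03)&(zz<0.042)).astype(np.uint8)
n,l,st,c=cv2.connectedComponentsWithStats(m)
for i in range(1,n):
    if st[i,4]>500: print('wrist',st[i],im[l==i].mean(0).round(),cv2.minAreaRect(P[l==i][:,:2].astype(np.float32)))
im,d,p=grab('top'); P=cloud(p,d); zz=P[...,2]
m=((zz>0.028)&(zz<0.046)).astype(np.uint8); m[:195]=0;m[285:]=0;m[:,:205]=0;m[:,320:]=0
n,l,st,c=cv2.connectedComponentsWithStats(m)
for i in range(1,n):
    if st[i,4]>60: print('top',st[i],im[l==i].mean(0).round(),cv2.minAreaRect(P[l==i][:,:2].astype(np.float32)))
E
```

```text
[0.4837593  0.16915298 0.09348724] [-3.14062831e+00  2.64289979e-03 -3.08323160e+00] [ 0.21  0.19 -0.45  0.93 -0.    0.15]
wrist [   0   21   26  108 1374] [61. 27. 72.] ((0.4030821919441223, -0.04290549084544182), (0.0140475332736969, 0.06881345063447952), 80.99951934814453)
wrist [ 302  129  107   90 9040] [166. 170. 173.] ((0.4547787308692932, 0.19306205213069916), (0.06401682645082474, 0.07415810227394104), 4.745623588562012)
top [253 205  20  17 324] [147. 132. 109.] ((0.5740147829055786, 0.06861671060323715), (0.06308983266353607, 0.0739242434501648), 0.3959141969680786)
top [220 239  20  17 221] [182. 198. 218.] ((0.44576793909072876, 0.1893528699874878), (0.05473634973168373, 0.07013628631830215), 8.877753257751465)
top [291 250  19  21 344] [144.  81. 163.] ((0.39632725715637207, -0.0743766725063324), (0.07635795325040817, 0.0646943524479866), 3.075438976287842)
```

Request:
jog_arm(rows=[-0.28, 0.23, 0, 0, 0, 0.02, -1, -0.28, 0.23, 0, 0, 0, 0.02, -1, -0.28, 0.23, -0.2, 0, 0, 0.02, -1, -0.28, 0.23, -0.4, 0, 0, 0.02, -1, -0.28, 0.23, -0.55, 0, 0, 0.02, -1, -0.28, 0.23, -0.7, 0, 0, 0.02, -1, -0.28, 0.23, -0.8, 0, 0, 0.02, -1, -0.28, 0.23, -0.88, 0, 0, 0.02, -1, -0.28, 0.23, -0.88, 0, 0, 0.02, -1, -0.28, 0.23, -0.88, 0, 0, 0.02, -1])

```text
t: 11.93
tcp_pos: [0.4553, 0.1918, 0.0052]
tcp_rot: [-3.141, 0.001, -3.069]
wrist_force: [-0.4, 0.2, 1.0]
opening: 0.0853
finger_force: 0.0
```

Request:
jog_arm(rows=[0, 0, 0, 0, 0, 0, -0.6, 0, 0, 0, 0, 0, 0, -0.6, 0, 0, 0, 0, 0, 0, -0.6, 0, 0, 0, 0, 0, 0, -0.6, 0, 0, 0, 0, 0, 0, -0.6], squeeze=25)

```text
t: 12.35
tcp_pos: [0.456, 0.1923, 0.0062]
tcp_rot: [-3.141, 0.004, -3.068]
wrist_force: [1.1, 0.0, 3.8]
opening: 0.0749
finger_force: 31.8
```

Request:
jog_arm(rows=[0.1, 0.03, 0, 0, 0, -0.01, -0.6, 0.2, 0.06, 0, 0, 0, -0.02, -0.6, 0.3, 0.09, 0, 0, 0, -0.03, -0.6, 0.4, 0.12, 0, 0, 0, -0.04, -0.6, 0.5, 0.15, 0, 0, 0, -0.05, -0.6, 0.6, 0.18, 0, 0, 0, -0.06, -0.6, 0.7, 0.21, 0, 0, 0, -0.07, -0.6, 0.8, 0.24, 0, 0, 0, -0.08, -0.6, 0.9, 0.27, 0, 0, 0, -0.08, -0.6, 1, 0.27, 0, 0, 0, -0.08, -0.6])

```text
t: 13.18
tcp_pos: [0.5533, 0.2194, 0.0061]
tcp_rot: [-3.141, -0.002, -3.13]
wrist_force: [-4.3, 0.4, 9.4]
opening: 0.0754
finger_force: 32.7
```

Request:
jog_arm(rows=[0.05, 0, 0, 0, 0, 0, -0.6, 0.1, 0, 0, 0, 0, 0, -0.6, 0.13, 0, 0, 0, 0, 0, -0.6, 0.15, 0, 0, 0, 0, 0, -0.6, 0.15, 0, 0, 0, 0, 0, -0.6, 0.15, 0, 0, 0, 0, 0, -0.6])

```text
t: 13.68
tcp_pos: [0.569, 0.2192, 0.0061]
tcp_rot: [-3.141, -0.0, -3.131]
wrist_force: [-3.5, 0.1, 7.4]
opening: 0.0752
finger_force: 32.5
```

Request:
jog_arm(rows=[0.03, 0, 0, 0, 0, 0, -0.6, 0.05, 0, 0, 0, 0, 0, -0.6, 0.05, 0, 0, 0, 0, 0, -0.6])

```text
t: 13.93
tcp_pos: [0.5739, 0.2192, 0.0062]
tcp_rot: [-3.141, -0.001, -3.131]
wrist_force: [-4.3, 0.7, 7.7]
opening: 0.0751
finger_force: 32.5
```

Request:
jog_arm(rows=[0.03, 0, 0, 0, 0, 0, -0.6, 0.04, 0, 0, 0, 0, 0, -0.6, 0.04, 0, 0, 0, 0, 0, -0.6])

```text
t: 14.18
tcp_pos: [0.5777, 0.2192, 0.0062]
tcp_rot: [-3.141, -0.001, -3.131]
wrist_force: [-4.3, -0.1, 7.8]
opening: 0.0751
finger_force: 32.6
```

Request:
jog_arm(rows=[0.03, 0, 0, 0, 0, 0, -0.6, 0.05, 0, 0, 0, 0, 0, -0.6, 0.05, 0, 0, 0, 0, 0, -0.6])

```text
t: 14.43
tcp_pos: [0.5785, 0.2193, 0.0061]
tcp_rot: [-3.141, -0.009, -3.13]
wrist_force: [-12.6, 0.3, 16.8]
opening: 0.0752
finger_force: 33.6
```

Request:
jog_arm(rows=[0.02, 0, 0, 0, 0, 0, -0.6, 0.03, 0, 0, 0, 0, 0, -0.6, 0.03, 0, 0, 0, 0, 0, -0.6])

```text
t: 14.68
tcp_pos: [0.5788, 0.2194, 0.0059]
tcp_rot: [3.141, -0.014, -3.13]
wrist_force: [-17.3, 0.9, 21.5]
opening: 0.0752
finger_force: 34.4
```

Blue is flush too. I'll release, lift and check both cases, then head for the probe.

Request:
jog_arm(rows=[-0.05, 0, 0, 0, 0, 0, -0.6, -0.05, 0, 0, 0, 0, 0, -1, -0.05, 0, 0, 0, 0, 0, -1, -0.05, 0, 0, 0, 0, 0, -1, -0.05, 0, 0, 0, 0, 0, -1, -0.05, 0, 0.15, 0, 0, 0, -1, -0.05, 0, 0.3, 0, 0, 0, -1, -0.05, 0, 0.6, 0, 0, 0, -1, -0.05, 0, 1, 0, 0, 0, -1])

```text
t: 15.43
tcp_pos: [0.5793, 0.2181, 0.1027]
tcp_rot: [-3.139, -0.006, -3.131]
wrist_force: [0.1, -0.4, -0.4]
opening: 0.0854
finger_force: 0.0
```

Request:
jog_arm(rows=[0, -0.2, 0.4, 0, 0, 0, -1, 0, -0.6, 0.8, 0, 0, 0, -1, 0, -1, 1, 0, 0, 0, -1])

```text
t: 15.68
tcp_pos: [0.5839, 0.1367, 0.1983]
tcp_rot: [3.141, 0.007, -3.128]
wrist_force: [1.1, -0.0, -0.7]
opening: 0.0855
finger_force: 0.0
```

Request:
jog_arm(rows=[0, -0.4, 0, 0, 0, 0, -1, 0, -0.8, 0.3, 0, 0, 0, -1, 0, -1, 0.6, 0, 0, 0, -1])

```text
t: 15.93
tcp_pos: [0.5796, 0.035, 0.2505]
tcp_rot: [-3.141, -0.005, -3.132]
wrist_force: [0.4, -0.0, 0.5]
opening: 0.0855
finger_force: 0.0
```

Request:
jog_arm(rows=[0, -0.4, 0, 0, 0, 0, -1, 0, -0.8, 0, 0, 0, 0, -1, 0, -1, 0, 0, 0, 0, -1])

```text
t: 16.18
tcp_pos: [0.5827, -0.0666, 0.2539]
tcp_rot: [-3.139, 0.004, -3.134]
wrist_force: [-0.1, -0.5, -1.1]
opening: 0.085
finger_force: 0.0
```

Request:
jog_arm(rows=[0, -0.4, 0, 0, 0, 0, -1, 0, -0.8, 0, 0, 0, 0, -1, 0, -1, 0, 0, 0, 0, -1])

```text
t: 16.43
tcp_pos: [0.582, -0.1667, 0.2526]
tcp_rot: [-3.139, 0.002, -3.134]
wrist_force: [0.4, -0.6, -0.2]
opening: 0.0858
finger_force: 0.0
```

Request:
jog_arm(rows=[0, -0.4, 0, 0, 0, 0, -1, 0, -0.8, 0, 0, 0, 0, -1, 0, -1, 0, 0, 0, 0, -1])

```text
t: 16.68
tcp_pos: [0.5819, -0.267, 0.2524]
tcp_rot: [-3.139, 0.002, -3.134]
wrist_force: [0.3, 0.4, -0.1]
opening: 0.0854
finger_force: 0.0
```

Request:
jog_arm(rows=[0.2, -0.4, 0, 0, 0, 0, -1, 0.2, -0.8, 0, 0, 0, 0, -1, 0.2, -1, 0, 0, 0, 0, -1, 0.2, -1, 0, 0, 0, 0, -1, 0.2, -1, 0, 0, 0, 0, -1, 0.2, -1, 0, 0, 0, 0, -1])

```text
t: 17.18
tcp_pos: [0.6017, -0.362, 0.2523]
tcp_rot: [3.141, 0.001, -3.131]
wrist_force: [-0.7, 1.3, -0.5]
opening: 0.0855
finger_force: 0.0
```

```bash
python3 - <<'E'
from h import *
im,d,p=grab('wrist'); save(im,'w3.png');s=bot.state(); print(s['tcp_pos'],s['tcp_rot'],s['joints'].round(2))
hsv=cv2.cvtColor(im,cv2.COLOR_RGB2HSV)
P=cloud(p,d); zz=P[...,2]
near=(np.hypot(P[...,0]-0.543,P[...,1]+0.403)<0.035)
for lo,hi in((0.055,0.068),(0.08,0.145),(0.145,0.165)):
    k=near&(zz>lo)&(zz<hi); q=P[k]; print(lo,len(q),len(q)and (q.mean(0),cv2.minAreaRect(q[:,:2].astype(np.float32))))
im,d,p=grab('top'); P=cloud(p,d); zz=P[...,2]
m=((zz>0.028)&(zz<0.046)).astype(np.uint8); m[:195]=0;m[285:]=0;m[:,:205]=0;m[:,320:]=0
n,l,st,c=cv2.connectedComponentsWithStats(m)
for i in range(1,n):
    if st[i,4]>60: print('top',st[i],im[l==i].mean(0).round(),cv2.minAreaRect(P[l==i][:,:2].astype(np.float32)))
E
```

```text
[ 0.60187041 -0.36150612  0.25262182] [ 3.14148457e+00  9.33971075e-04 -3.13022384e+00] [-0.63  0.41  0.2   1.36  0.   -0.64]
0.055 815 (array([ 0.5456863, -0.4006233,  0.0642152]), ((0.5466334223747253, -0.40388521552085876), (0.03903166949748993, 0.04010096564888954), 25.28306770324707))
0.08 128 (array([ 0.54502404, -0.39862056,  0.1147149 ]), ((0.5456904172897339, -0.3995908200740814), (0.013440852053463459, 0.0053509133867919445), 7.923919200897217))
0.145 217 (array([ 0.54610053, -0.40329938,  0.15168005]), ((0.5465888977050781, -0.40400615334510803), (0.013221523724496365, 0.013103734701871872), 0.9877365827560425))
top [213 205  21  18 329] [195. 202. 210.] ((0.573168158531189, 0.2182462066411972), (0.07727823406457901, 0.0659593865275383), 89.20463562011719)
top [253 205  20  17 323] [231. 223. 187.] ((0.5741537809371948, 0.06838476657867432), (0.07318557798862457, 0.06299885362386703), 89.81078338623047)
top [291 250  18  21 286] [139.  78. 155.] ((0.39666464924812317, -0.07321828603744507), (0.07424672693014145, 0.06419187784194946), 0.4804304838180542)
```

View pics/w3.png

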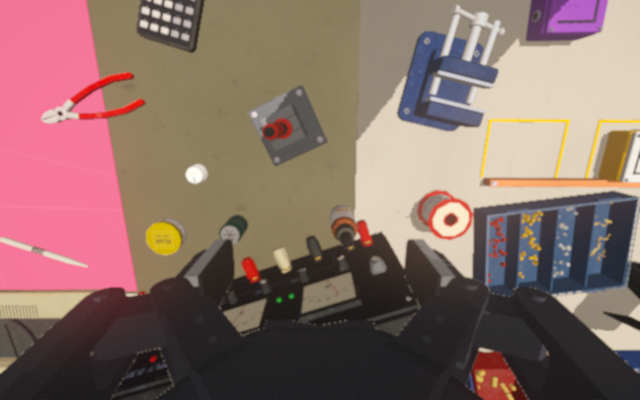

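Wrist view: the probe is in its stand at (278,128), with its top at about (0.546, -0.4035). Both cases are still in their bays. I'll move over the probe and go down.

Request:
jog_arm(rows=[-0.2, -0.2, 0, 0, 0, 0, -1, -0.4, -0.4, 0, 0, 0, 0, -1, -0.56, -0.42, 0, 0, 0, 0, -1, -0.56, -0.42, 0, 0, 0, 0, -1, -0.56, -0.42, -0.25, 0, 0, 0, -1, -0.56, -0.42, -0.5, 0, 0, 0, -1, -0.56, -0.42, -0.7, 0, 0, 0, -1, -0.56, -0.42, -0.7, 0, 0, 0, -1, -0.56, -0.42, -0.7, 0, 0, 0, -1])

```text
t: 18.03
tcp_pos: [0.5457, -0.4024, 0.1818]
tcp_rot: [3.14, -0.001, -3.129]
wrist_force: [0.2, 0.1, 0.3]
opening: 0.0854
finger_force: 0.0
```

```bash
python3 - <<'E'
from h import *
im,d,p=grab('wrist'); save(im,'w4.png');s=bot.state(); print(s['tcp_pos'],s['tcp_rot'],s['wrist_force'])
E
```

```text
[ 0.54660841 -0.40352642  0.18348044] [-3.14091020e+00  1.67688579e-03 -3.12947139e+00] [-0.21474922  0.15117688  0.72339225]
```

View pics/w4.png

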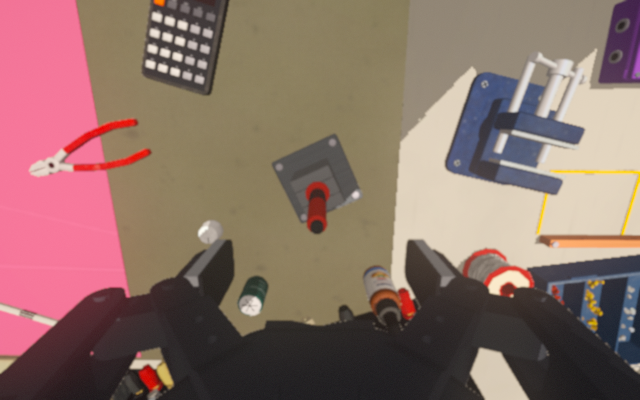

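The probe's red butt (317,226) is centred between the fingers, so I'll go down and grip.

Request:
jog_arm(rows=[0, 0, -0.25, 0, 0, 0, -1, 0, 0, -0.5, 0, 0, 0, -1, 0, 0, -0.7, 0, 0, 0, -1, 0, 0, -0.83, 0, 0, 0, -1, 0, 0, -0.83, 0, 0, 0, -1, 0, 0, -0.83, 0, 0, 0, -1])

```text
t: 18.58
tcp_pos: [0.5465, -0.4045, 0.1007]
tcp_rot: [-3.14, 0.002, -3.131]
wrist_force: [-0.3, -0.3, 0.6]
opening: 0.0853
finger_force: 0.0
```

Request:
jog_arm(rows=[0, 0, 0, 0, 0, 0, 1, 0, 0, 0, 0, 0, 0, 1, 0, 0, 0, 0, 0, 0, 1, 0, 0, 0, 0, 0, 0, 1, 0, 0, 0, 0, 0, 0, 1, 0, 0, 0, 0, 0, 0, 1, 0, 0, 0, 0, 0, 0, 1, 0, 0, 0, 0, 0, 0, 1, 0, 0, 0, 0, 0, 0, 1, 0, 0, 0, 0, 0, 0, 1], squeeze=50)

```text
t: 19.42
tcp_pos: [0.5461, -0.4046, 0.1003]
tcp_rot: [-3.14, 0.002, -3.131]
wrist_force: [-1.4, 0.2, 3.3]
opening: 0.0126
finger_force: 48.6
```

Request:
jog_arm(rows=[0, 0, 0.15, 0, 0, 0, 1, 0, 0, 0.3, 0, 0, 0, 1, 0, 0, 0.5, 0, 0, 0, 1, 0, 0, 0.7, 0, 0, 0, 1, 0, 0, 0.9, 0, 0, 0, 1, 0, 0, 1, 0, 0, 0, 1, 0, 0, 1, 0, 0, 0, 1])

```text
t: 20.0
tcp_pos: [0.5472, -0.4056, 0.2026]
tcp_rot: [-3.138, 0.005, -3.131]
wrist_force: [1.0, -0.1, -0.3]
opening: 0.0124
finger_force: 48.7
```

```bash
python3 - <<'E'
from h import *
im,d,p=grab('wrist'); np.savez('/tmp/w5.npz',im=im,d=d);s=bot.state(); print(s['tcp_pos'],s['tcp_rot'],s['wrist_force'],s['opening'])
a=cv2.resize(im[150:400,200:440],None,fx=2,fy=2)
im2,d2,p2=grab('scene'); np.savez('/tmp/s5.npz',im=im2,d=d2)
# predicted tip pixel
tip=np.array(s['tcp_pos'])-[0,0,0.085]
for n,pp in(('w',p),('s',p2)):
    c=(tip-pp['xyz'])@rot(pp); print(n,cv2.projectPoints(np.array([[c[0],-c[1],-c[2]]]),np.zeros(3),np.zeros(3),pp['K'],pp['dist_coeffs'])[0].ravel())
b=cv2.resize(im2[110:210,330:430],(500,500),interpolation=cv2.INTER_CUBIC)
o=np.zeros((500,800,3),np.uint8); o[:500,:300]=cv2.resize(im[200:400,260:380],(300,500)); o[:,300:]=b; save(o,'c5.png')
E
```

```text
[ 0.54647001 -0.40494392  0.20063345] [-3.13944238e+00  2.95010793e-03 -3.13087326e+00] [-0.01154441  1.28719022 -1.0262691 ] 0.012784866062382815
w [320.84732933 198.82770319]
s [380.73686281 147.8875924 ]
```

View pics/c5.png

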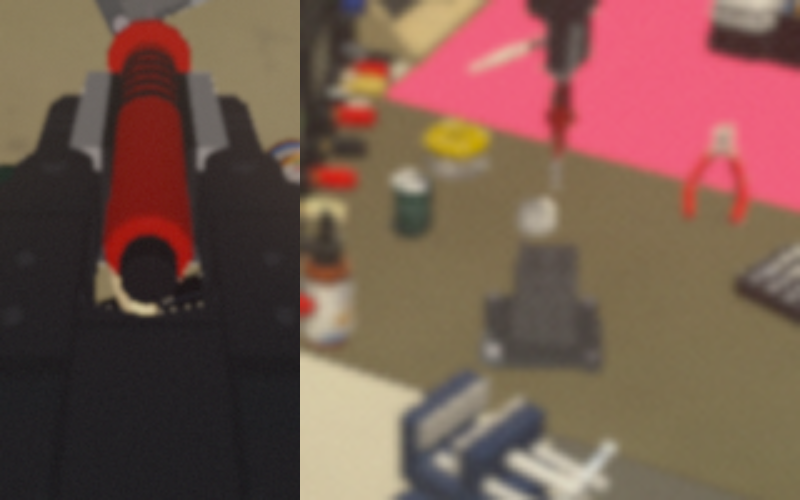

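The needle tip in the scene view (crop 556,190) matches the prediction for a straight grip, with the tip 85 mm below the TCP. I'll carry the probe high to the bays and measure the lids with the wrist camera.

Request:
jog_arm(rows=[0, 0.2, 0.2, 0, 0, 0, 1, 0, 0.5, 0.4, 0, 0, 0, 1, 0, 0.8, 0.5, 0, 0, 0, 1, 0.1, 1, 0.5, 0, 0, 0, 1])

```text
t: 20.43
tcp_pos: [0.5549, -0.3025, 0.2507]
tcp_rot: [-3.142, 0.001, -3.131]
wrist_force: [0.9, -0.2, -0.3]
opening: 0.0124
finger_force: 48.8
```

Request:
jog_arm(rows=[0.1, 0.3, 0, 0, 0, 0, 1, 0.1, 0.6, 0, 0, 0, 0, 1, 0.1, 0.9, 0, 0, 0, 0, 1, 0.2, 1, 0, 0, 0, 0, 1])

```text
t: 20.77
tcp_pos: [0.5731, -0.1999, 0.2474]
tcp_rot: [3.138, -0.005, -3.128]
wrist_force: [-1.3, 1.1, -0.1]
opening: 0.0128
finger_force: 48.9
```

Request:
jog_arm(rows=[0.1, 0.3, 0, 0, 0, 0, 1, 0.1, 0.6, 0, 0, 0, 0, 1, 0.1, 0.9, 0, 0, 0, 0, 1, 0.2, 1, 0, 0, 0, 0, 1])

```text
t: 21.1
tcp_pos: [0.5936, -0.1007, 0.2478]
tcp_rot: [3.139, -0.004, -3.128]
wrist_force: [-0.7, 0.1, 0.5]
opening: 0.0129
finger_force: 48.9
```

Request:
jog_arm(rows=[0, 0.3, 0, 0, 0, 0, 1, 0, 0.6, 0, 0, 0, 0, 1, 0, 0.9, 0, 0, 0, 0, 1, 0, 1, 0, 0, 0, 0, 1])

```text
t: 21.43
tcp_pos: [0.5955, -0.0014, 0.2481]
tcp_rot: [3.141, -0.001, -3.128]
wrist_force: [0.4, -0.1, -0.6]
opening: 0.0126
finger_force: 49.0
```

Request:
jog_arm(rows=[0, 0.3, 0, 0, 0, 0, 1, 0, 0.6, 0, 0, 0, 0, 1, 0, 0.8, 0, 0, 0, 0, 1, 0, 1, 0, 0, 0, 0, 1, 0, 1, 0, 0, 0, 0, 1, 0, 1, 0, 0, 0, 0, 1])

```text
t: 21.93
tcp_pos: [0.5959, 0.0957, 0.2485]
tcp_rot: [-3.14, -0.0, -3.13]
wrist_force: [-0.1, -0.8, -0.2]
opening: 0.0127
finger_force: 49.0
```

```bash
cat > meas.py <<'E'
from h import *
im,d,p=grab('wrist'); save(im,'w6.png'); s=bot.state(); print(s['t'],s['tcp_pos'],s['tcp_rot'])
P=cloud(p,d); zz=P[...,2]; hsv=cv2.cvtColor(im,cv2.COLOR_RGB2HSV)
m=((zz>0.03)&(zz<0.042)).astype(np.uint8); m[330:]=0
n,l,st,c=cv2.connectedComponentsWithStats(m)
for i in range(1,n):
    if st[i,4]>500: print('wrist',st[i],im[l==i].mean(0).round(),cv2.minAreaRect(P[l==i][:,:2].astype(np.float32)))
r=cv2.inRange(hsv,(0,150,90),(6,255,255))|cv2.inRange(hsv,(173,150,90),(180,255,255))
n,l,st,c=cv2.connectedComponentsWithStats(r)
for i in range(1,n):
    if 10<st[i,4]<400: print('red',c[i].round(1),st[i,4],onz(p,[c[i]],0.036)[0].round(4))
im,d,p=grab('top'); P=cloud(p,d); zz=P[...,2]
m=((zz>0.028)&(zz<0.046)).astype(np.uint8); m[:195]=0;m[285:]=0;m[:,:205]=0;m[:,320:]=0
n,l,st,c=cv2.connectedComponentsWithStats(m)
for i in range(1,n):
    if st[i,4]>60: print('top',st[i],im[l==i].mean(0).round(),cv2.minAreaRect(P[l==i][:,:2].astype(np.float32)))
E
python3 meas.py
```

```text
21.9833 [0.59594739 0.09500586 0.24874556] [-3.13998672e+00 -3.35417474e-05 -3.13074652e+00]
wrist [ 138    0   62   34 1887] [ 91.  51. 101.] ((0.42105114459991455, -0.0741950049996376), (0.03199256584048271, 0.06466753780841827), 1.6369174718856812)
wrist [ 269  132   60   52 3026] [226. 213. 164.] ((0.5779290199279785, 0.0691077932715416), (0.06398845463991165, 0.07382263988256454), 0.6151793003082275)
wrist [ 388  133   63   51 2940] [194. 197. 200.] ((0.5769477486610413, 0.21880002319812775), (0.06265349686145782, 0.07359630614519119), 0.2377166748046875)
wrist [ 140  197  157  101 1119] [ 94.  97. 106.] ((0.7018411159515381, -0.032093971967697144), (0.1264023631811142, 0.20391754806041718), 8.022770881652832)
wrist [ 44 236  67  94 909] [43. 37. 32.] ((0.7598674297332764, -0.2437465339899063), (0.15775351226329803, 0.016234803944826126), 24.91526222229004)
red [129.2 205.4] 175 [ 0.6418 -0.1525  0.036 ]
red [100.9 218.3] 333 [ 0.6602 -0.1932  0.036 ]
red [319.1 217.4] 398 [0.6553 0.0956 0.036 ]
red [ 96.5 220.7] 109 [ 0.6636 -0.1998  0.036 ]
red [178.3 223.6] 30 [ 0.6662 -0.0911  0.036 ]
red [ 17.5 231.9] 306 [ 0.6811 -0.3109  0.036 ]
red [170.4 224.1] 14 [ 0.6672 -0.1017  0.036 ]
red [ 24.1 244.5] 24 [ 0.6995 -0.3066  0.036 ]
red [183.5 242.1] 15 [ 0.6929 -0.0871  0.036 ]
red [185.4 255. ] 25 [ 0.7119 -0.0867  0.036 ]
red [175.3 262. ] 19 [ 0.7227 -0.1018  0.036 ]
red [182.3 280.7] 31 [ 0.7517 -0.0955  0.036 ]
top [253 205  20  17 316] [236. 228. 195.] ((0.5742105841636658, 0.06825953722000122), (0.07438710331916809, 0.06308475881814957), 89.98310089111328)
top [291 250  18  21 337] [85. 45. 98.] ((0.3966919481754303, -0.07311931252479553), (0.07464374601840973, 0.06415171921253204), 0.3250892162322998)
```

View pics/w6.png

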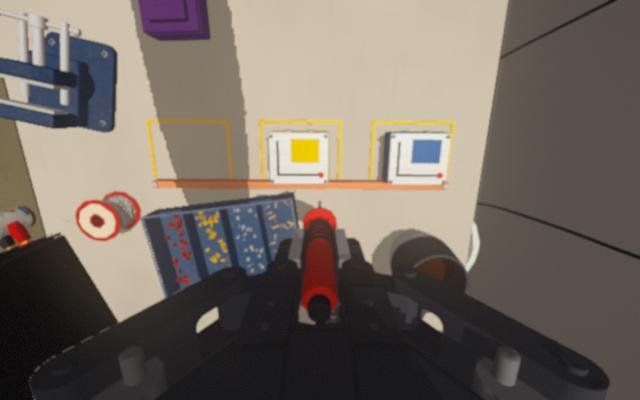

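Both cases stand in their bays: yellow at (298,158), centre (0.578, 0.069), and blue at (418,158), centre (0.577, 0.219). I'll lower slowly to the yellow dot.

Request:
jog_arm(rows=[0.02, 0.02, -0.15, 0, 0, 0, 1, 0.02, 0.02, -0.3, 0, 0, 0, 1, 0.02, 0.02, -0.45, 0, 0, 0, 1, 0.02, 0.02, -0.6, 0, 0, 0, 1, 0.02, 0.02, -0.7, 0, 0, 0, 1, 0.02, 0.02, -0.8, 0, 0, 0, 1, 0.02, 0.02, -0.9, 0, 0, 0, 1, 0.02, 0.02, -0.95, 0, 0, 0, 1, 0.02, 0.02, -1, 0, 0, 0, 1, 0.02, 0.02, -1, 0, 0, 0, 1])

```text
t: 22.87
tcp_pos: [0.5974, 0.0975, 0.1489]
tcp_rot: [-3.141, -0.0, -3.131]
wrist_force: [-0.1, 0.0, -0.8]
opening: 0.0122
finger_force: 49.0
```

Request:
jog_arm(rows=[0, 0, -0.03, 0, 0, 0, 1, 0, 0, -0.06, 0, 0, 0, 1, 0, 0, -0.09, 0, 0, 0, 1, 0, 0, -0.12, 0, 0, 0, 1, 0, 0, -0.15, 0, 0, 0, 1, 0, 0, -0.18, 0, 0, 0, 1, 0, 0, -0.21, 0, 0, 0, 1, 0, 0, -0.21, 0, 0, 0, 1, 0, 0, -0.21, 0, 0, 0, 1])

```text
t: 23.62
tcp_pos: [0.5976, 0.0976, 0.1284]
tcp_rot: [-3.141, 0.001, -3.131]
wrist_force: [-0.1, 0.1, 0.3]
opening: 0.0128
finger_force: 49.0
```

```bash
python3 - <<'E'
from h import *
s=bot.state(); print(s['tcp_pos'],s['tcp_rot'],s['wrist_force'])
im,d,p=grab('scene'); tip=np.array(s['tcp_pos'])-[0,0,0.085]
def pr(x):
    c=(np.array(x)-p['xyz'])@rot(p); return cv2.projectPoints(np.array([[c[0],-c[1],-c[2]]]),np.zeros(3),np.zeros(3),p['K'],p['dist_coeffs'])[0].ravel()
u,v=pr(tip); print(u,v,pr([0.598,0.097,0.036])); u0,v0=int(u)-30,int(v)-35
print(u0,v0); save(cv2.resize(im[v0:v0+60,u0:u0+80],None,fx=9,fy=9,interpolation=cv2.INTER_CUBIC),'s7.png')
E
```

```text
[0.59764277 0.09757413 0.12843699] [-3.14094805e+00  6.38936762e-04 -3.13090763e+00] [-0.06281934  0.05302355  0.3326138 ]
274.4852107566471 258.0283653700064 [274.77009316 259.88881264]
244 223
```

View pics/s7.png

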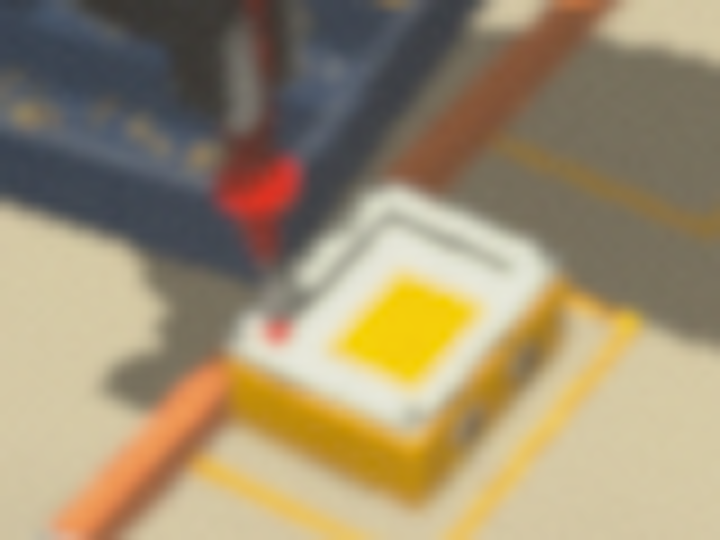

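The scene view shows the needle tip just above the red dot (278,330 in the crop). I'll lower 4 mm, rest, and trace the yellow seam.

Request:
jog_arm(rows=[0, 0, -0.02, 0, 0, 0, 1, 0, 0, -0.04, 0, 0, 0, 1, 0, 0, -0.04, 0, 0, 0, 1, 0, 0, -0.04, 0, 0, 0, 1, 0, 0, -0.04, 0, 0, 0, 1, 0, 0, -0.04, 0, 0, 0, 1, 0, 0, -0.04, 0, 0, 0, 1, 0, 0, -0.04, 0, 0, 0, 1])

```text
t: 24.33
tcp_pos: [0.598, 0.0976, 0.1249]
tcp_rot: [-3.141, 0.001, -3.131]
wrist_force: [-0.1, -0.1, -0.5]
opening: 0.0128
finger_force: 49.0
```

Request:
jog_arm(rows=[0, -0.02, 0, 0, 0, 0, 1, 0, -0.04, 0, 0, 0, 0, 1, 0, -0.06, 0, 0, 0, 0, 1, 0, -0.08, 0, 0, 0, 0, 1, 0, -0.1, 0, 0, 0, 0, 1, 0, -0.12, 0, 0, 0, 0, 1, 0, -0.14, 0, 0, 0, 0, 1, 0, -0.16, 0, 0, 0, 0, 1, 0, -0.18, 0, 0, 0, 0, 1])

```text
t: 25.08
tcp_pos: [0.5979, 0.0794, 0.1248]
tcp_rot: [-3.141, 0.001, -3.131]
wrist_force: [0.3, 0.3, -1.5]
opening: 0.0127
finger_force: 49.0
```

Request:
jog_arm(rows=[0, -0.02, 0, 0, 0, 0, 1, 0, -0.04, 0, 0, 0, 0, 1, 0, -0.06, 0, 0, 0, 0, 1, 0, -0.08, 0, 0, 0, 0, 1, 0, -0.1, 0, 0, 0, 0, 1, 0, -0.12, 0, 0, 0, 0, 1, 0, -0.14, 0, 0, 0, 0, 1, 0, -0.16, 0, 0, 0, 0, 1, 0, -0.18, 0, 0, 0, 0, 1])

```text
t: 25.83
tcp_pos: [0.5979, 0.0614, 0.1248]
tcp_rot: [-3.141, 0.001, -3.131]
wrist_force: [-0.2, -0.4, -0.7]
opening: 0.013
finger_force: 49.0
```

Request:
jog_arm(rows=[0, -0.02, 0, 0, 0, 0, 1, 0, -0.04, 0, 0, 0, 0, 1, 0, -0.06, 0, 0, 0, 0, 1, 0, -0.08, 0, 0, 0, 0, 1, 0, -0.1, 0, 0, 0, 0, 1, 0, -0.12, 0, 0, 0, 0, 1, 0, -0.14, 0, 0, 0, 0, 1, 0, -0.16, 0, 0, 0, 0, 1, 0, -0.18, 0, 0, 0, 0, 1])

```text
t: 26.58
tcp_pos: [0.5979, 0.0434, 0.1248]
tcp_rot: [-3.141, 0.001, -3.131]
wrist_force: [0.3, -0.7, -0.2]
opening: 0.013
finger_force: 49.0
```

Request:
jog_arm(rows=[0, 0, 0, 0, 0, 0, 1, 0, 0, 0, 0, 0, 0, 1, 0, 0, 0, 0, 0, 0, 1, 0, 0, 0, 0, 0, 0, 1, 0, 0, 0, 0, 0, 0, 1, 0, 0, 0, 0, 0, 0, 1])

```text
t: 27.08
tcp_pos: [0.5979, 0.0437, 0.1248]
tcp_rot: [-3.141, 0.001, -3.131]
wrist_force: [0.1, 0.6, -0.7]
opening: 0.0129
finger_force: 49.0
```

Request:
jog_arm(rows=[-0.02, 0, 0, 0, 0, 0, 1, -0.04, 0, 0, 0, 0, 0, 1, -0.06, 0, 0, 0, 0, 0, 1, -0.08, 0, 0, 0, 0, 0, 1, -0.1, 0, 0, 0, 0, 0, 1, -0.12, 0, 0, 0, 0, 0, 1, -0.14, 0, 0, 0, 0, 0, 1, -0.16, 0, 0, 0, 0, 0, 1, -0.18, 0, 0, 0, 0, 0, 1, -0.2, 0, 0, 0, 0, 0, 1])

```text
t: 27.92
tcp_pos: [0.5777, 0.0436, 0.1248]
tcp_rot: [-3.141, 0.001, -3.131]
wrist_force: [0.3, 0.0, -1.2]
opening: 0.0122
finger_force: 49.0
```

Request:
jog_arm(rows=[-0.02, 0, 0, 0, 0, 0, 1, -0.04, 0, 0, 0, 0, 0, 1, -0.06, 0, 0, 0, 0, 0, 1, -0.08, 0, 0, 0, 0, 0, 1, -0.1, 0, 0, 0, 0, 0, 1, -0.12, 0, 0, 0, 0, 0, 1, -0.14, 0, 0, 0, 0, 0, 1, -0.16, 0, 0, 0, 0, 0, 1, -0.18, 0, 0, 0, 0, 0, 1, -0.2, 0, 0, 0, 0, 0, 1])

```text
t: 28.75
tcp_pos: [0.5577, 0.0436, 0.1248]
tcp_rot: [-3.141, 0.001, -3.131]
wrist_force: [-1.0, 0.5, 0.1]
opening: 0.0125
finger_force: 49.0
```

Request:
jog_arm(rows=[-0.02, 0, 0, 0, 0, 0, 1, -0.02, 0, 0, 0, 0, 0, 1, -0.02, 0, 0, 0, 0, 0, 1, -0.02, 0, 0, 0, 0, 0, 1, -0.02, 0, 0, 0, 0, 0, 1, -0.02, 0, 0, 0, 0, 0, 1, -0.02, 0, 0, 0, 0, 0, 1])

```text
t: 29.33
tcp_pos: [0.556, 0.0435, 0.1248]
tcp_rot: [-3.141, 0.001, -3.131]
wrist_force: [0.1, -0.7, -0.5]
opening: 0.0128
finger_force: 49.0
```

Request:
jog_arm(rows=[0, 0, 0.03, 0, 0, 0, 1, 0, 0, 0.08, 0, 0, 0, 1, 0, 0, 0.13, 0, 0, 0, 1, 0, 0, 0.2, 0, 0, 0, 1, 0, 0, 0.35, 0, 0, 0, 1, 0, 0, 0.5, 0, 0, 0, 1, 0, 0, 0.65, 0, 0, 0, 1, 0, 0, 0.8, 0, 0, 0, 1])

```text
t: 30.0
tcp_pos: [0.5561, 0.0436, 0.2064]
tcp_rot: [-3.141, 0.002, -3.131]
wrist_force: [0.5, 0.1, -0.5]
opening: 0.0126
finger_force: 49.0
```

Request:
jog_arm(rows=[0.1, 0.3, 0, 0, 0, 0, 1, 0.2, 0.6, 0, 0, 0, 0, 1, 0.3, 0.8, 0, 0, 0, 0, 1, 0.41, 1, 0, 0, 0, 0, 1])

```text
t: 30.33
tcp_pos: [0.5974, 0.1449, 0.2061]
tcp_rot: [-3.141, 0.003, -3.131]
wrist_force: [0.0, -0.3, 0.1]
opening: 0.0129
finger_force: 49.1
```

Request:
jog_arm(rows=[0, 0.3, 0, 0, 0, 0, 1, 0, 0.6, 0, 0, 0, 0, 1, 0, 0.8, 0, 0, 0, 0, 1, 0, 1, 0, 0, 0, 0, 1, 0, 1, 0, 0, 0, 0, 1, 0, 1, 0, 0, 0, 0, 1])

```text
t: 30.83
tcp_pos: [0.5969, 0.2445, 0.2054]
tcp_rot: [-3.141, 0.002, -3.129]
wrist_force: [-0.1, -0.5, -0.9]
opening: 0.0126
finger_force: 49.1
```

```bash
python3 meas.py | grep -v red
```

```text
30.8833 [0.59693911 0.24361086 0.2052876 ] [-3.14051023e+00  1.78918645e-03 -3.13019635e+00]
wrist [  0   0  34  18 556] [118.  56. 134.] ((0.42961329221725464, -0.05775409936904907), (0.014963433146476746, 0.03433602303266525), 0.4336605966091156)
wrist [ 123  131   76   58 3909] [162. 146. 112.] ((0.5779099464416504, 0.0686965137720108), (0.06308198720216751, 0.07561314105987549), 0.6136391758918762)
wrist [ 263  131   69   59 3878] [212. 212. 215.] ((0.5770300030708313, 0.2192416936159134), (0.06420768797397614, 0.07383959740400314), 0.21461135149002075)
wrist [   0  204  185  121 2454] [ 93.  98. 109.] ((0.7101561427116394, -0.031190425157546997), (0.14279142022132874, 0.20479141175746918), 8.027647972106934)
top [213 205  21  18 330] [194. 202. 212.] ((0.5733168125152588, 0.21871648728847504), (0.06605058163404465, 0.07572723180055618), 0.4290546774864197)
top [253 205  20  17 321] [142. 128. 106.] ((0.574280858039856, 0.06861191987991333), (0.06276106089353561, 0.07364076375961304), 0.2664492130279541)
top [291 250  18  21 336] [145.  81. 164.] ((0.3966875970363617, -0.07309994846582413), (0.07454565167427063, 0.06414838880300522), 0.262384295463562)
```

Cases unmoved. Next is the blue seam.

Request:
jog_arm(rows=[0, 0.03, -0.15, 0, 0, 0, 1, 0, 0.03, -0.3, 0, 0, 0, 1, 0, 0.03, -0.45, 0, 0, 0, 1, 0, 0.03, -0.55, 0, 0, 0, 1, 0, 0.03, -0.62, 0, 0, 0, 1, 0, 0.03, -0.68, 0, 0, 0, 1, 0, 0.03, -0.72, 0, 0, 0, 1, 0, 0.03, -0.76, 0, 0, 0, 1, 0, 0.03, -0.8, 0, 0, 0, 1, 0, 0.03, -0.8, 0, 0, 0, 1])

```text
t: 31.77
tcp_pos: [0.5967, 0.2465, 0.1243]
tcp_rot: [-3.141, 0.001, -3.131]
wrist_force: [-0.7, 0.5, -0.8]
opening: 0.0126
finger_force: 49.1
```

Request:
jog_arm(rows=[0, 0, 0, 0, 0, 0, 1, 0, 0, 0, 0, 0, 0, 1, 0, 0, 0, 0, 0, 0, 1, 0, 0, 0, 0, 0, 0, 1, 0, 0, 0, 0, 0, 0, 1])

```text
t: 32.18
tcp_pos: [0.5971, 0.2467, 0.1251]
tcp_rot: [-3.141, 0.002, -3.131]
wrist_force: [-1.0, 0.5, -0.9]
opening: 0.0125
finger_force: 49.1
```

Request:
jog_arm(rows=[0, -0.02, 0, 0, 0, 0, 1, 0, -0.04, 0, 0, 0, 0, 1, 0, -0.06, 0, 0, 0, 0, 1, 0, -0.08, 0, 0, 0, 0, 1, 0, -0.1, 0, 0, 0, 0, 1, 0, -0.12, 0, 0, 0, 0, 1, 0, -0.14, 0, 0, 0, 0, 1, 0, -0.16, 0, 0, 0, 0, 1, 0, -0.18, 0, 0, 0, 0, 1])

```text
t: 32.93
tcp_pos: [0.5969, 0.2283, 0.1248]
tcp_rot: [-3.141, 0.001, -3.131]
wrist_force: [-0.8, -0.7, 0.2]
opening: 0.0126
finger_force: 49.1
```

Request:
jog_arm(rows=[0, -0.02, 0, 0, 0, 0, 1, 0, -0.04, 0, 0, 0, 0, 1, 0, -0.06, 0, 0, 0, 0, 1, 0, -0.08, 0, 0, 0, 0, 1, 0, -0.1, 0, 0, 0, 0, 1, 0, -0.12, 0, 0, 0, 0, 1, 0, -0.14, 0, 0, 0, 0, 1, 0, -0.16, 0, 0, 0, 0, 1, 0, -0.18, 0, 0, 0, 0, 1])

```text
t: 33.68
tcp_pos: [0.5969, 0.2104, 0.1248]
tcp_rot: [-3.141, 0.001, -3.131]
wrist_force: [0.7, 0.6, -0.3]
opening: 0.0127
finger_force: 49.1
```

Request:
jog_arm(rows=[0, -0.02, 0, 0, 0, 0, 1, 0, -0.04, 0, 0, 0, 0, 1, 0, -0.06, 0, 0, 0, 0, 1, 0, -0.08, 0, 0, 0, 0, 1, 0, -0.1, 0, 0, 0, 0, 1, 0, -0.12, 0, 0, 0, 0, 1, 0, -0.14, 0, 0, 0, 0, 1, 0, -0.16, 0, 0, 0, 0, 1, 0, -0.18, 0, 0, 0, 0, 1])

```text
t: 34.43
tcp_pos: [0.5969, 0.1924, 0.1248]
tcp_rot: [-3.141, 0.001, -3.131]
wrist_force: [-1.1, -0.4, -0.5]
opening: 0.0128
finger_force: 49.1
```

Request:
jog_arm(rows=[0, 0, 0, 0, 0, 0, 1, 0, 0, 0, 0, 0, 0, 1, 0, 0, 0, 0, 0, 0, 1, 0, 0, 0, 0, 0, 0, 1, 0, 0, 0, 0, 0, 0, 1, 0, 0, 0, 0, 0, 0, 1])

```text
t: 34.93
tcp_pos: [0.5969, 0.1927, 0.1248]
tcp_rot: [-3.141, 0.001, -3.131]
wrist_force: [-0.4, 0.5, -0.9]
opening: 0.0125
finger_force: 49.1
```

Request:
jog_arm(rows=[-0.02, 0, 0, 0, 0, 0, 1, -0.04, 0, 0, 0, 0, 0, 1, -0.06, 0, 0, 0, 0, 0, 1, -0.08, 0, 0, 0, 0, 0, 1, -0.1, 0, 0, 0, 0, 0, 1, -0.12, 0, 0, 0, 0, 0, 1, -0.14, 0, 0, 0, 0, 0, 1, -0.16, 0, 0, 0, 0, 0, 1, -0.18, 0, 0, 0, 0, 0, 1, -0.2, 0, 0, 0, 0, 0, 1])

```text
t: 35.77
tcp_pos: [0.5767, 0.1926, 0.1248]
tcp_rot: [-3.141, 0.001, -3.131]
wrist_force: [0.3, -0.1, -0.5]
opening: 0.0129
finger_force: 49.1
```

Request:
jog_arm(rows=[-0.02, 0, 0, 0, 0, 0, 1, -0.04, 0, 0, 0, 0, 0, 1, -0.06, 0, 0, 0, 0, 0, 1, -0.08, 0, 0, 0, 0, 0, 1, -0.1, 0, 0, 0, 0, 0, 1, -0.12, 0, 0, 0, 0, 0, 1, -0.14, 0, 0, 0, 0, 0, 1, -0.16, 0, 0, 0, 0, 0, 1, -0.18, 0, 0, 0, 0, 0, 1, -0.2, 0, 0, 0, 0, 0, 1])

```text
t: 36.6
tcp_pos: [0.5567, 0.1926, 0.1248]
tcp_rot: [-3.141, 0.001, -3.131]
wrist_force: [0.7, -0.0, 0.2]
opening: 0.0126
finger_force: 49.1
```

Request:
jog_arm(rows=[-0.02, 0, 0, 0, 0, 0, 1, -0.02, 0, 0, 0, 0, 0, 1, -0.02, 0, 0, 0, 0, 0, 1, -0.02, 0, 0, 0, 0, 0, 1, -0.02, 0, 0, 0, 0, 0, 1, -0.02, 0, 0, 0, 0, 0, 1, -0.02, 0, 0, 0, 0, 0, 1])

```text
t: 37.18
tcp_pos: [0.555, 0.1926, 0.1248]
tcp_rot: [-3.141, 0.001, -3.131]
wrist_force: [0.3, -0.0, 0.3]
opening: 0.0126
finger_force: 49.1
```

Request:
jog_arm(rows=[0, 0, 0.03, 0, 0, 0, 1, 0, 0, 0.08, 0, 0, 0, 1, 0, 0, 0.13, 0, 0, 0, 1, 0, 0, 0.25, 0, 0, 0, 1, 0, 0, 0.4, 0, 0, 0, 1, 0, 0, 0.6, 0, 0, 0, 1, 0, 0, 0.8, 0, 0, 0, 1, 0, 0, 1, 0, 0, 0, 1])

```text
t: 37.85
tcp_pos: [0.555, 0.1926, 0.2269]
tcp_rot: [-3.141, 0.002, -3.131]
wrist_force: [-0.2, 0.7, -0.5]
opening: 0.0128
finger_force: 49.1
```

Request:
jog_arm(rows=[0, -0.3, 0, 0, 0, 0, 1, 0, -0.6, 0.1, 0, 0, 0, 1, 0, -0.9, 0.2, 0, 0, 0, 1, 0, -1, 0.25, 0, 0, 0, 1])

```text
t: 38.18
tcp_pos: [0.5556, 0.0897, 0.2525]
tcp_rot: [-3.139, 0.005, -3.133]
wrist_force: [-0.7, -0.4, 0.0]
opening: 0.0125
finger_force: 49.1
```

Request:
jog_arm(rows=[0, -0.3, 0, 0, 0, 0, 1, 0, -0.6, 0, 0, 0, 0, 1, 0, -0.9, 0, 0, 0, 0, 1, 0, -1, 0, 0, 0, 0, 1])

```text
t: 38.52
tcp_pos: [0.5552, -0.0103, 0.2509]
tcp_rot: [-3.139, 0.003, -3.134]
wrist_force: [0.0, -0.5, -0.2]
opening: 0.0131
finger_force: 49.1
```

Request:
jog_arm(rows=[0, -0.3, 0, 0, 0, 0, 1, 0, -0.6, 0, 0, 0, 0, 1, 0, -0.9, 0, 0, 0, 0, 1, 0, -1, 0, 0, 0, 0, 1])

```text
t: 38.85
tcp_pos: [0.5554, -0.1102, 0.2506]
tcp_rot: [-3.14, 0.003, -3.133]
wrist_force: [0.0, 0.3, -0.6]
opening: 0.0127
finger_force: 49.1
```

Request:
jog_arm(rows=[0, -0.3, 0, 0, 0, 0, 1, 0, -0.6, 0, 0, 0, 0, 1, 0, -0.9, 0, 0, 0, 0, 1, 0, -1, 0, 0, 0, 0, 1])

```text
t: 39.18
tcp_pos: [0.5555, -0.2101, 0.2504]
tcp_rot: [-3.14, 0.003, -3.133]
wrist_force: [0.0, 0.2, -0.4]
opening: 0.0125
finger_force: 49.1
```

Request:
jog_arm(rows=[0, -0.3, 0, 0, 0, 0, 1, 0, -0.6, 0, 0, 0, 0, 1, 0, -0.9, 0, 0, 0, 0, 1, 0, -1, 0, 0, 0, 0, 1])

```text
t: 39.52
tcp_pos: [0.5554, -0.31, 0.2501]
tcp_rot: [-3.14, 0.002, -3.133]
wrist_force: [0.9, 0.3, -0.1]
opening: 0.0124
finger_force: 49.1
```

Request:
jog_arm(rows=[0, -0.3, 0, 0, 0, 0, 1, 0, -0.6, 0, 0, 0, 0, 1, 0, -0.8, 0, 0, 0, 0, 1, 0, -0.9, 0, 0, 0, 0, 1, 0, -0.9, 0, 0, 0, 0, 1, 0, -0.9, 0, 0, 0, 0, 1])

```text
t: 40.02
tcp_pos: [0.5551, -0.3962, 0.2497]
tcp_rot: [3.141, 0.001, -3.131]
wrist_force: [-0.4, -0.1, -0.8]
opening: 0.0128
finger_force: 49.1
```

```bash
python3 - <<'E'
from h import *
s=bot.state(); print(s['t'],s['tcp_pos'],s['tcp_rot'])
im,d,p=grab('top'); P=cloud(p,d); zz=P[...,2]
m=((zz>0.028)&(zz<0.046)).astype(np.uint8); m[:195]=0;m[285:]=0;m[:,:205]=0;m[:,320:]=0
n,l,st,c=cv2.connectedComponentsWithStats(m)
for i in range(1,n):
    if st[i,4]>60: print('top',st[i],im[l==i].mean(0).round(),cv2.minAreaRect(P[l==i][:,:2].astype(np.float32)))
E
```

```text
40.0167 [ 0.55506115 -0.39615729  0.2497023 ] [ 3.14053742e+00  1.07368635e-03 -3.13057510e+00]
top [213 205  21  18 331] [193. 201. 209.] ((0.5727346539497375, 0.2192445695400238), (0.07593347877264023, 0.06523270159959793), 89.76738739013672)
top [253 205  20  17 325] [231. 223. 189.] ((0.5739909410476685, 0.06849465519189835), (0.06331153213977814, 0.07404763251543045), 0.418279767036438)
top [291 250  18  21 334] [156.  87. 174.] ((0.39664843678474426, -0.07312741875648499), (0.0639086365699768, 0.07439307868480682), 89.9708480834961)
```

Cases are fine. I'll centre over the socket and lower to just above it.

Request:
jog_arm(rows=[-0.09, -0.08, 0, 0, 0, 0, 1, -0.09, -0.08, -0.2, 0, 0, 0, 1, -0.09, -0.08, -0.4, 0, 0, 0, 1, -0.09, -0.08, -0.6, 0, 0, 0, 1, -0.09, -0.08, -0.8, 0, 0, 0, 1, -0.09, -0.08, -0.8, 0, 0, 0, 1, -0.09, -0.08, -0.8, 0, 0, 0, 1, -0.09, -0.08, -0.8, 0, 0, 0, 1])

```text
t: 40.73
tcp_pos: [0.5462, -0.4054, 0.1712]
tcp_rot: [-3.14, 0.002, -3.13]
wrist_force: [-0.2, -0.3, 0.1]
opening: 0.0126
finger_force: 49.1
```

Request:
jog_arm(rows=[0, 0.01, -0.1, 0, 0, 0, 1, 0, 0.01, -0.2, 0, 0, 0, 1, 0, 0.01, -0.3, 0, 0, 0, 1, 0, 0.01, -0.4, 0, 0, 0, 1, 0, 0.01, -0.5, 0, 0, 0, 1, 0, 0.01, -0.58, 0, 0, 0, 1, 0, 0.01, -0.65, 0, 0, 0, 1, 0, 0.01, -0.7, 0, 0, 0, 1, 0, 0.01, -0.7, 0, 0, 0, 1, 0, 0.01, -0.7, 0, 0, 0, 1])

```text
t: 41.57
tcp_pos: [0.546, -0.4045, 0.1003]
tcp_rot: [-3.141, 0.002, -3.131]
wrist_force: [-0.1, 0.9, 3.7]
opening: 0.0127
finger_force: 49.3
```

Collar is seated (z 0.1003, as at the grasp). I'll release, lift and check.

Request:
jog_arm(rows=[0, 0, 0, 0, 0, 0, 0.5, 0, 0, 0, 0, 0, 0, 0, 0, 0, 0, 0, 0, 0, -1, 0, 0, 0, 0, 0, 0, -1, 0, 0, 0, 0, 0, 0, -1, 0, 0, 0, 0, 0, 0, -1, 0, 0, 0, 0, 0, 0, -1, 0, 0, 0, 0, 0, 0, -1, 0, 0, 0, 0, 0, 0, -1, 0, 0, 0, 0, 0, 0, -1])

```text
t: 42.4
tcp_pos: [0.5459, -0.4044, 0.0998]
tcp_rot: [-3.141, 0.001, -3.131]
wrist_force: [-0.4, 0.3, 0.1]
opening: 0.0851
finger_force: 0.0
```

Request:
jog_arm(rows=[0, 0, 0.1, 0, 0, 0, -1, 0, 0, 0.25, 0, 0, 0, -1, 0, 0, 0.45, 0, 0, 0, -1, 0, 0, 0.65, 0, 0, 0, -1, 0, 0, 0.85, 0, 0, 0, -1, 0, 0, 1, 0, 0, 0, -1, 0, 0, 1, 0, 0, 0, -1])

```text
t: 42.98
tcp_pos: [0.548, -0.4063, 0.2053]
tcp_rot: [-3.135, 0.008, -3.131]
wrist_force: [0.8, -0.9, 0.1]
opening: 0.0856
finger_force: 0.0
```

Request:
jog_arm(rows=[0, 0, 0.3, 0, 0, 0, -1, 0.2, 0.1, 0.5, 0, 0, 0, -1, 0.5, 0.3, 0.5, 0, 0, 0, -1, 0.5, 0.3, 0.5, 0, 0, 0, -1, 0.5, 0.3, 0.5, 0, 0, 0, -1, 0.5, 0.3, 0.5, 0, 0, 0, -1])

```text
t: 43.48
tcp_pos: [0.5953, -0.3739, 0.2485]
tcp_rot: [3.141, -0.001, -3.13]
wrist_force: [-0.6, -0.1, -0.3]
opening: 0.0853
finger_force: 0.0
```

```bash
python3 - <<'E'
from h import *
im,d,p=grab('wrist'); s=bot.state(); print(s['t'],s['tcp_pos'],s['wrist_force'])
save(im,'w9.png')
P=cloud(p,d); zz=P[...,2]; near=(np.hypot(P[...,0]-0.546,P[...,1]+0.404)<0.035)
for lo,hi in((0.08,0.145),(0.145,0.165)):
    k=near&(zz>lo)&(zz<hi); print(lo,k.sum(),P[k].mean(0))
im,d,p=grab('top'); P=cloud(p,d); zz=P[...,2]
m=((zz>0.028)&(zz<0.046)).astype(np.uint8); m[:195]=0;m[285:]=0;m[:,:205]=0;m[:,320:]=0
n,l,st,c=cv2.connectedComponentsWithStats(m)
for i in range(1,n):
    if st[i,4]>60: print('top',im[l==i].mean(0).round(),cv2.minAreaRect(P[l==i][:,:2].astype(np.float32)))
E
```

```text
43.5333 [ 0.59488689 -0.37421507  0.24846661] [-0.53762465 -0.66640232 -0.25499903]
0.08 101 [ 0.54335646 -0.39955976  0.11379259]
0.145 221 [ 0.54597096 -0.40386305  0.15161056]
top [195. 202. 211.] ((0.5733423829078674, 0.219114750623703), (0.06624247878789902, 0.07657063007354736), 1.2914299964904785)
top [231. 222. 188.] ((0.5739049911499023, 0.06819938123226166), (0.06323932856321335, 0.07391863316297531), 0.4033498466014862)
top [139.  77. 156.] ((0.3967243432998657, -0.0751061886548996), (0.07446756213903427, 0.06001589819788933), 0.23305603861808777)
```

View pics/w9.png

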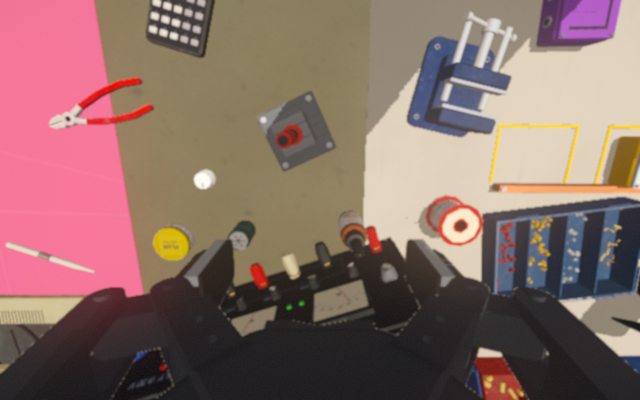

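The probe stands upright in its stand at (288,135), the cases are in their bays, and the bystanders haven't moved. Handing in.

```bash
python3 -c "from station import bot; print(bot.hand_in())"
```

```text
the job is handed in; nothing more can be done
None
```

The job is handed in at about 44 s, result not reported: yellow is flush in the middle bay and blue in the left, both seams were traced (yellow first; no green case was seen), the probe is back upright in its stand, and I saw no bystander moved.

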